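# Load the fuse tester and shut its guard door

## Robot

A 6-joint arm with a two-finger parallel gripper is mounted at the origin on the work surface. World frame = base frame: x ahead of the robot, y to its left, z up, the work surface at z = 0. Lengths are in m, angles in rad, forces in N, time in s.
With the tool pointing down it reaches from about 0.25 to 0.725 m from the base axis. Payload 4 kg.
Tool frame: the origin (TCP) lies at the centre of the arm's flange, where the gripper is bolted on; the fingertips stand 173 mm ahead of it and the grasp point (between the pads) lies 155 mm ahead of it; x points along the fingers, z is the direction in which the jaws open and shut, and the axes are right-handed (so a half turn about x gives the same grasp; the last joint's range is limited). The gripper opens to 85 mm and grips with 20 to 120 N. Pads are 22 mm wide; open, the fingers measure 114 mm over their backs; the gripper's body (76 mm by 85 mm) begins 54 mm behind the grasp point. The pads swing forward as they close: fully open they stand 13 mm farther back than shut.
Start: joints at [1.101, 0.241, 0.005, 1.335, 0, 1.571], TCP at [0.226, 0.446, 0.405] pointing down, gripper open.
Joint ranges: [-2.72, 2.72], [-1.05, 1.87], [-1.09, 1.28], [-1.99, 2.15], [-1.42, 1.44], [-3.14, 3.14]. Speed limits (rad/s): [2.79, 2.79, 3.14, 3.14, 3.14, 3.14].

## Interface

Orientations are given as a unit quaternion [x, y, z, w].
In Python, from workcell import bot gives the robot as it stands.
- The arm moves only by the tool arm_command, never from a script. Its argument "moves" is one flat list of numbers, 7 for each row, row after row: the shift along the tool's x, y, z in m, then the turn, a rotation vector about the tool's x, y, z in rad, then the closure, from -1 (fully open) to 1 (shut). A call has 1 to 20 rows; each row shifts and turns the pose as measured when the row begins, along the tool's axes as they then stand; what a row does not reach is not made up. A row lasts 1/12 s, in which the tool goes at most 41.7 mm and 7.16 degrees, less where a joint would pass 70% of its speed; a pose out of reach is approached as far as the arm can. A call with a gripper value outside its range is refused whole. The fingers move at their own pace and stop on an object; the grip force is fixed at half the most. Time passes only in rows, so rows that do not move let the fingers close. It gives the time, the measured TCP pose, the force and the opening at its end, in the units of the state.
- bot.get_obs(): the state, without advancing time (a new reading comes with each control period).
- bot.camera(name): name is "scene" or "top"; returns the picture (480x640x3 uint8, red, green, blue); there is no depth.
- bot.get_calibration(name): a dict with "mtx" (3x3 intrinsics, pixels), "world_from_camera" (4x4, takes a point from camera to world coordinates). Camera axes: x right, y up, looking along -z (the intrinsics and any distortion apply to the point x, -y, -z); pixel columns grow to the right and rows downward; lengths in m; the calibration is good to about 2 mm. A picture is of the moment at which its call begins. get_calibration takes no time and is no camera call.
- bot.job_done(): hands the job in, once; it reports no verdict.
The state is a dict: "clock": time; "joint_pos": joint angles; "joint_vel": joint speeds; "tau": joint torques, N m; "eef_pos": TCP position; "tool_rot": TCP orientation; "ft_force": force on the tool from outside, world axes, zero at the start; "ft_torque": the same for the moment, N m; "grip_width": finger opening in m.
Only numpy, scipy, OpenCV 4.12 (cv2) and the standard library are available. Lean on these libraries where they do the work, as an engineer would, in place of code of your own. Each camera call takes 0.05 s, during which the arm holds its last target.

## Task

Swing the fuse tester's guard door wide open by its handle, then lay each cartridge fuse that is in the shallow tray in a V-groove of its own and push it along the groove, under the clear hood, until its end touches the end wall. When all the fuses are fully home, swing the guard door fully shut and let go; leave the other things on the bench where they are.

Things in the scene. Friction and masses are not known exactly. Their poses are not given: they have to be found in the camera images.
- tester: Fuse tester, fixed: grey block 305 mm long (x), 216 mm wide. Origin on the bench under the middle of the door line; +x points into the chamber. Flat top at z = 50 mm with three 90-degree V-grooves along x at y = -55, 0, +55 mm, 18 mm wide, 9 mm deep, unbroken from the front edge of the open loading apron (x = -145 mm) through the door line (x = 0) to the end wall (x = 142 mm).
- groove_right_home (a point): Centre of a fuse fully home in the right groove (tester x = 78.5, y = -55, z = 57 mm, axes as the tester's): its far end then touches the end wall at x = 142 mm and its near end is at x = 15 mm, just inside the door line. A fuse anywhere in the groove has its axis at z = 57 mm.
- groove_mid_home (a point): Centre of a fuse fully home in the middle groove (tester x = 78.5, y = 0, z = 57 mm, axes as the tester's): its far end then touches the end wall at x = 142 mm and its near end is at x = 15 mm, just inside the door line. A fuse anywhere in the groove has its axis at z = 57 mm.
- groove_left_home (a point): Centre of a fuse fully home in the left groove (tester x = 78.5, y = 55, z = 57 mm, axes as the tester's): its far end then touches the end wall at x = 142 mm and its near end is at x = 15 mm, just inside the door line. A fuse anywhere in the groove has its axis at z = 57 mm.
- hood (a point): Middle of the front edge of the clear hood over the rear of the chamber (tester x = 75 mm, z = 112 mm, its top). The hood covers tester x = 75 to 160 mm, underside z = 106 mm; ahead of it the chamber is open above. Chamber side walls: 8 mm thick, outer faces at y = -108 and +108 mm, up to z = 106 mm. End wall 105 mm high. On the right a 45 mm wide, 4.5 mm thick flange lies on the bench.
- guard_door (a joint): Guard door angle, rad: 0 shut, grows as it opens outward over the apron to the tester's left (+y), at most 2.1; may start ajar. Friction hinge (0.06 N m): stays where left. Aluminium panel 196 mm wide, 56 high, 10 thick; lower edge 2 mm above the grooved top, upper edge at z = 108 mm; shut it stands at tester x = -12 to -2 mm.
- door_handle (a point): Grip point on the door's handle, 108 mm above the bench: an upright black round bar 12 mm thick, ending 24 mm above this point and free all round to 30 mm below it, where it bends back to the door. It stands 40 mm in front of the door's outer face, 160 mm from the hinge along the panel.
- door_hinge (a point): Point on the door's vertical hinge axis at handle height (tester x = -7, y = +100 mm). Its axes turn with the door; shut they are parallel to the tester's. The handle point lies at (-45, -160, 0) mm in them.
- fuse_a_mid (a point): A cartridge fuse: plain cylinder 127 mm long, 22 mm diameter, white ceramic barrel with steel end caps, both ends alike, about 0.12 kg. The point is its centre; its x axis runs along the fuse. Starts lying in a black rubber tray 210 x 300 mm with three lanes; floor 3 mm, rim and the two low ribs (6 mm wide) 9 mm above the bench. Rolls easily. May be absent.
- fuse_b_mid (a point): A cartridge fuse: plain cylinder 127 mm long, 22 mm diameter, white ceramic barrel with steel end caps, both ends alike, about 0.12 kg. The point is its centre; its x axis runs along the fuse. Starts lying in a black rubber tray 210 x 300 mm with three lanes; floor 3 mm, rim and the two low ribs (6 mm wide) 9 mm above the bench. Rolls easily. May be absent.
- fuse_c_mid (a point): A cartridge fuse: plain cylinder 127 mm long, 22 mm diameter, white ceramic barrel with steel end caps, both ends alike, about 0.12 kg. The point is its centre; its x axis runs along the fuse. Starts lying in a black rubber tray 210 x 300 mm with three lanes; floor 3 mm, rim and the two low ribs (6 mm wide) 9 mm above the bench. Rolls easily. May be absent.
- multimeter: Bystander: black multimeter, loose on the bench; leave it alone.
- tape_roll: Bystander: roll of tape, loose on the bench; leave it alone.
Mind the look-alikes: they are no part of the job. What is shaped like the part that bears fuse_a_mid but blue, orange or purple is not meant.

How it is judged:
By the outcome, as a careful person would: the job done as asked, in the order asked, and still so for the second after the job is handed in, with the robot touching nothing.
Of fuse_a, fuse_b, fuse_c only 2 to 3 are there at a start; the rules pass over those that are not, and their reading is None.
At some moment in a run one of fuse_a, fuse_b, fuse_c may be knocked a few centimetres aside while the robot is not near it.
Once in a run the grip may slacken for a moment while it holds something.
It also fails if it takes over 210 s, if anything falls off the work surface, if the arm or the gripper's body presses on something with over 40 N, if the wrist force passes 120 N, or if a joint passes its speed limit or range.

## Working session

There is one attempt and no reset: what is moved stays moved. The work goes in short steps, Python scripts to look and compute and a tool call to move; the robot and the scene stay as the last step left them, time stands still between calls to the robot, and variables do not carry over. Pictures are saved under pics/ and viewed, and the job is handed in when it is done.

Besides the shell and the picture viewer there is one more tool, called after "Call:" as name(argument=value, ...) on one line, values as JSON. arm_command: Moves the arm, as the interface text tells. Its arguments: {"type":"object","properties":{"moves":{"type":"array"}},"required":["moves"]}

```bash
ls; mkdir -p pics; python3 - <<'E'
from workcell import bot
import cv2,json
print(bot.get_obs())
for n in("scene","top"):
    cv2.imwrite(f"pics/{n}0.png",bot.camera(n)[:,:,::-1])
    c=bot.get_calibration(n);print(n,c)
E
```

```text
pics
{'clock': 0.0, 'joint_pos': array([ 1.10104812e+00,  2.41407465e-01,  3.74560036e-03,  1.33521424e+00,
       -9.68433545e-07,  1.57079198e+00]), 'joint_vel': array([ 1.00314807e-03,  1.52143932e-03, -5.38847593e-05, -1.98136441e-04,
        1.74248390e-03, -4.89667401e-04]), 'tau': array([ 2.54387443e-03, -3.72316611e+01,  2.52409083e+01,  1.68967660e-02,
        1.81634232e-04,  1.12454038e-05]), 'eef_pos': array([0.22621011, 0.44560296, 0.4038235 ]), 'tool_rot': array([-0.37029762,  0.60325746,  0.3695277 ,  0.60200448]), 'ft_force': array([-0.07535258, -1.00236987, -0.05394518]), 'ft_torque': array([-0.00383797, -0.01176125, -0.03687731]), 'grip_width': 0.08541172337373563}
scene {'mtx': array([[512.64881611,   0.        , 318.75061736],
       [  0.        , 512.64881611, 236.31944403],
       [  0.        ,   0.        ,   1.        ]]), 'world_from_camera': array([[ 0.75431816, -0.42518404,  0.5002226 ,  1.13394113],
       [ 0.65642185,  0.47604722, -0.58522594, -0.74458328],
       [ 0.01069915,  0.7698036 ,  0.63819115,  0.87682258],
       [ 0.        ,  0.        ,  0.        ,  1.        ]])}
top {'mtx': array([[445.9795124 ,   0.        , 319.64787079],
       [  0.        , 445.9795124 , 233.90727384],
       [  0.        ,   0.        ,   1.        ]]), 'world_from_camera': array([[-1.86844588e-02,  9.85878664e-01, -1.66415598e-01,
         3.57145826e-01],
       [-9.99574774e-01, -1.46924173e-02,  2.51873803e-02,
        -8.94704926e-04],
       [ 2.23866534e-02,  1.66815446e-01,  9.85733962e-01,
         1.13090140e+00],
       [ 0.00000000e+00,  0.00000000e+00,  0.00000000e+00,
         1.00000000e+00]])}
```

View pics/scene0.png

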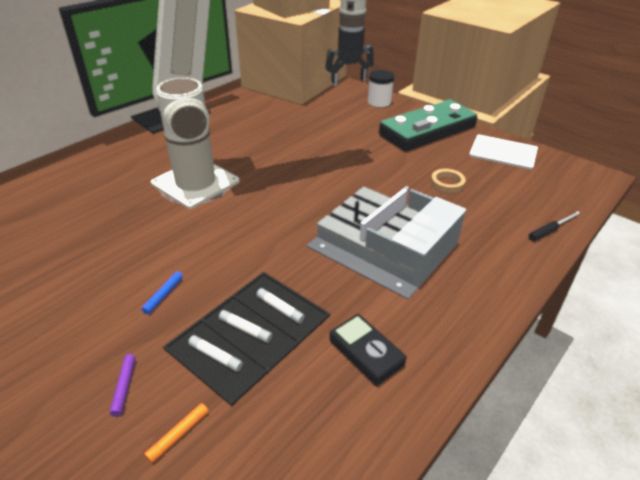

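View pics/top0.png

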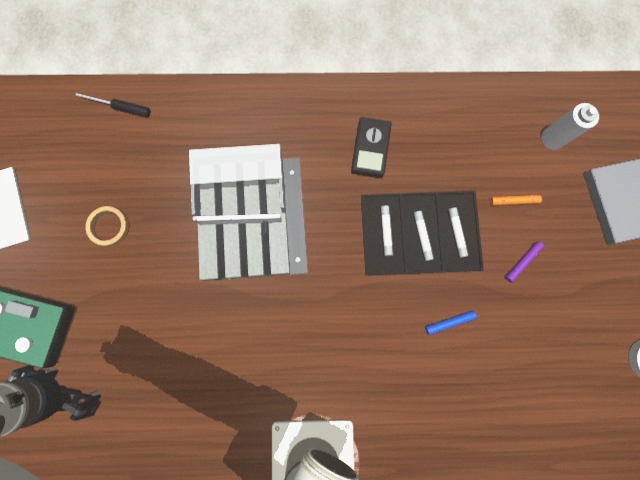

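The scene view shows three white fuses in the tray, at (215,352), (245,326) and (280,305); in the top view they are at (387,231), (424,236) and (459,232). The look-alikes in the top view are blue (451,323), purple (524,262), orange (517,200) and a grey bottle (570,127). The tester is at about (240,212), with its chamber facing away from the robot. I'll take closer crops next.

```bash
cat > h.py <<'E'
import numpy as np,cv2
from workcell import bot
from scipy.spatial.transform import Rotation as R
C={n:bot.get_calibration(n) for n in("scene","top")}
def proj(n,P):
    P=np.atleast_2d(P).astype(float);T=np.linalg.inv(C[n]["world_from_camera"])
    p=P@T[:3,:3].T+T[:3,3];p=p*[1,-1,-1];q=p@C[n]["mtx"].T
    return q[:,:2]/q[:,2:]
def ray(n,uv):
    d=np.linalg.inv(C[n]["mtx"])@[uv[0],uv[1],1];d=d*[1,-1,-1]
    T=C[n]["world_from_camera"];return T[:3,3],T[:3,:3]@d
def atz(n,uv,z):
    o,d=ray(n,uv);return o+d*(z-o[2])/d[2]
def tri(uvs,uvt):
    o1,d1=ray("scene",uvs);o2,d2=ray("top",uvt)
    A=np.c_[d1,-d2];s=np.linalg.lstsq(A,o2-o1,rcond=None)[0]
    a=o1+d1*s[0];b=o2+d2*s[1];return (a+b)/2,np.linalg.norm(a-b)
def snap(tag):
    return {n:cv2.cvtColor(bot.camera(n),cv2.COLOR_RGB2BGR) for n in("scene","top")}
def crop(im,x0,y0,x1,y1,k,fn):
    c=cv2.resize(im[y0:y1,x0:x1],None,fx=k,fy=k,interpolation=cv2.INTER_CUBIC)
    cv2.imwrite("pics/"+fn,c)
E
python3 - <<'E'
import cv2
from h import *
s=cv2.imread("pics/scene0.png");t=cv2.imread("pics/top0.png")
crop(t,180,135,320,290,5,"c_top_tester.png");crop(t,355,185,490,280,5,"c_top_tray.png")
crop(s,305,180,475,300,4,"c_sc_tester.png");crop(s,160,270,335,405,4,"c_sc_tray.png")
E
```

```text
(no output)
```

View pics/c_top_tester.png

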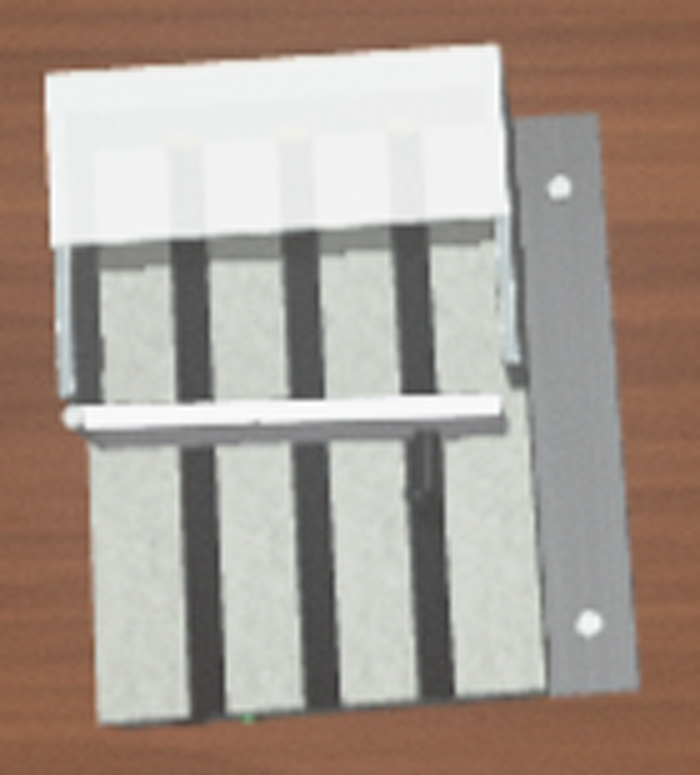

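View pics/c_top_tray.png

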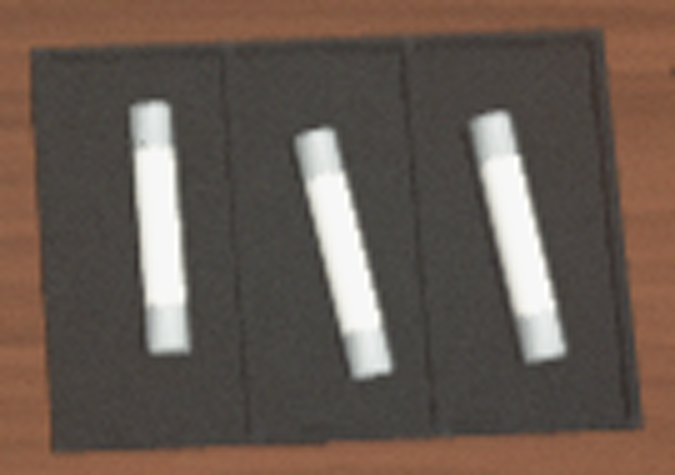

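View pics/c_sc_tester.png

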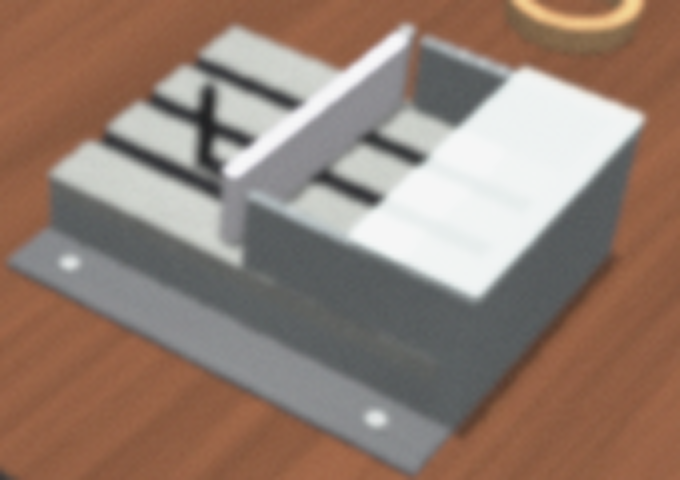

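View pics/c_sc_tray.png

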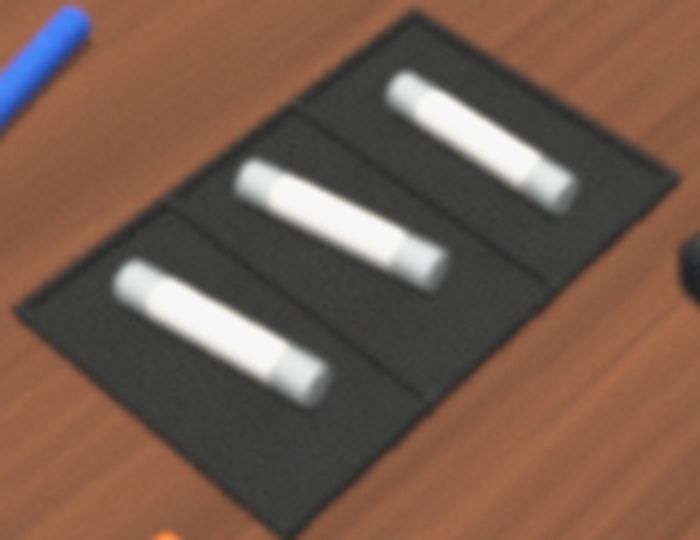

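```bash
cat >> h.py <<'E'
def cx(pts,x0,y0,k): return (np.array(pts,float)+.5)/k-.5+[x0,y0]
def fuses(ims,boxes):
    # boxes: dict view->[x0,y0,x1,y1]; returns list of (centroid, dirvec) per view
    out={}
    for n,(x0,y0,x1,y1) in boxes.items():
        hsv=cv2.cvtColor(ims[n],cv2.COLOR_BGR2HSV)
        m=((hsv[...,2]>115)&(hsv[...,1]<60)).astype(np.uint8)
        k=np.zeros_like(m);k[y0:y1,x0:x1]=1;m*=k
        num,lab,st,ce=cv2.connectedComponentsWithStats(m)
        L=[]
        for i in range(1,num):
            if st[i,4]<120: continue
            p=np.argwhere(lab==i)[:,::-1].astype(float)
            c=p.mean(0);w,v=np.linalg.eigh(np.cov((p-c).T));d=v[:,1];s=(p-c)@d
            L.append((c,c+d*s.max(),c+d*s.min(),st[i,4]))
        out[n]=L
    return out
E
python3 - <<'E'
import cv2
from h import *
from scipy.optimize import least_squares
ims={"scene":cv2.imread("pics/scene0.png"),"top":cv2.imread("pics/top0.png")}
T=cx([(98,720),(546,692),(50,245),(507,217),(47,73),(498,45),(597,113),(637,688)],180,135,5)
PT=np.array([(-145,108,50),(-145,-108,50),(75,108,112),(75,-108,112),(160,108,112),(160,-108,112),(160,-153,4.5),(-145,-153,4.5)])/1e3
S=cx([(50,178),(237,25),(350,240),(478,298),(643,120),(525,68),(10,262),(415,472)],305,180,4)
PS=np.array([(-145,-108,50),(-145,108,50),(75,-108,112),(160,-108,112),(160,108,112),(75,108,112),(-145,-153,4.5),(160,-153,4.5)])/1e3
def W(p,P): 
    c,s=np.cos(p[3]),np.sin(p[3]);return np.c_[P[:,0]*c-P[:,1]*s+p[0],P[:,0]*s+P[:,1]*c+p[1],P[:,2]+p[2]]
f=lambda p:np.r_[(proj("top",W(p,PT))-T).ravel(),(proj("scene",W(p,PS))-S).ravel()]
r=least_squares(f,[.5,.15,0,0],x_scale=[.1,.1,.1,.1],loss="soft_l1");print(r.x,np.degrees(r.x[3]));print(f(r.x).reshape(-1,2).round(1).tolist())
p3=least_squares(lambda q:f([q[0],q[1],0,q[2]]),[r.x[0],r.x[1],r.x[3]],loss="soft_l1").x;print(p3)
fz=fuses(ims,{"scene":(160,270,335,405),"top":(355,185,490,280)})
for n in fz:
    for a in fz[n]: print(n,[x.round(1).tolist() for x in a[:3]],a[3])
t=sorted(fz["top"],key=lambda a:a[0][0]);s=sorted(fz["scene"],key=lambda a:-a[0][0])
for a,b in zip(t,s):
    P,e=tri(b[0],a[0]);e1=atz("top",a[1],.014);e2=atz("top",a[2],.014);d=e1-e2
    print("fuse",P.round(4),round(e,4),"axis z14:",atz("top",a[0],.014).round(4),"yaw",np.degrees(np.arctan2(d[1],d[0])),np.linalg.norm(d))
print("tri apron",tri(S[0],T[1]),tri(S[1],T[0]))
E
```

```text
[ 5.85785688e-01  1.65447090e-01 -4.25213740e-04  5.68186132e-02] 3.2554667331522626
[[-0.8, 0.1], [-0.6, -0.9], [-0.6, -0.4], [0.0, -0.9], [-0.9, -0.5], [-0.3, -0.6], [-0.3, -0.3], [-0.1, 0.0], [-0.6, -0.5], [-0.9, 1.2], [-0.9, -0.5], [-0.6, 0.1], [0.1, -0.2], [-0.7, 0.5], [-1.3, 0.5], [-0.7, 1.1]]
[0.58580022 0.16530762 0.05680694]
scene [[279.6, 304.3], [257.3, 290.1], [301.3, 318.1]] 548
scene [[244.4, 324.8], [219.3, 312.5], [269.0, 337.0]] 611
scene [[214.5, 351.9], [189.1, 337.8], [239.1, 365.6]] 672
top [[386.6, 230.4], [388.6, 255.3], [384.6, 205.0]] 440
top [[458.2, 231.9], [464.1, 256.5], [452.3, 207.2]] 447
top [[423.4, 235.3], [429.6, 259.9], [417.2, 210.5]] 452
fuse [ 0.5522 -0.1988  0.0185] 0.0025 axis z14: [ 0.5521 -0.2006  0.014 ] yaw -177.98142877366277 0.13064965539707565
fuse [ 0.5379 -0.2924  0.0189] 0.0015 axis z14: [ 0.5382 -0.2942  0.014 ] yaw -169.21125196893095 0.13054146483106305
fuse [ 0.5453 -0.3821  0.0188] 0.0016 axis z14: [ 0.5455 -0.3844  0.014 ] yaw -170.62343594559883 0.13021437445628237
tri apron (array([0.4464907 , 0.04944137, 0.04718044]), np.float64(0.003970375850921335)) (array([0.43629253, 0.26347011, 0.05465784]), np.float64(0.004390050765266794))
```

```bash
cat >> h.py <<'E'
TP=np.array([0.5858,0.1653,0.0568])
def t2w(P,p=None):
    p=TP if p is None else p
    P=np.asarray(P,float);c,s=np.cos(p[2]),np.sin(p[2]);return np.stack([P[...,0]*c-P[...,1]*s+p[0],P[...,0]*s+P[...,1]*c+p[1],P[...,2]],-1)
def w2t(P,p=None):
    p=TP if p is None else p
    P=np.asarray(P,float);c,s=np.cos(p[2]),np.sin(p[2]);d=P[...,:2]-p[:2]
    return np.stack([d[...,0]*c+d[...,1]*s,-d[...,0]*s+d[...,1]*c,P[...,2]],-1)
def handle(th):
    c,s=np.cos(-th),np.sin(-th);return np.array([-.007-.045*c+.160*s,.1-.045*s-.160*c,.108])
def goal(gp,yaw):
    """needed move: grasp-point gp (world), tool down with jaw axis z at yaw+90deg (tool y=-dir(yaw)). prints shift in tool axes and turn"""
    o=bot.get_obs();M=R.from_quat(o["tool_rot"]).as_matrix();z=np.array([-np.sin(yaw),np.cos(yaw),0]);x=np.array([0,0,-1.]);y=np.cross(z,x)
    Mt=np.c_[x,y,z];tcp=np.asarray(gp)-.155*x
    sh=M.T@(tcp-o["eef_pos"]);rv=R.from_matrix(M.T@Mt).as_rotvec()
    print("clock %.2f shift(tool now) %s turn %s deg %s | world d %s | shift(tool final axes) %s"%(o["clock"],sh.round(4),rv.round(4),np.degrees(rv).round(1),(tcp-o["eef_pos"]).round(4),(Mt.T@(tcp-o["eef_pos"])).round(4)))
    print(" grasp now",(o["eef_pos"]+.155*M[:,0]).round(4),"in tester",w2t(o["eef_pos"]+.155*M[:,0]).round(4),"F",o["ft_force"].round(1),"w",o["grip_width"].round(4),"q",o["joint_pos"].round(2))
E
python3 - <<'E'
from h import *
print(R.from_quat(bot.get_obs()["tool_rot"]).as_matrix().round(3))
for uv in cx([(65,417),(502,405)],180,135,5): print("door edge", w2t(atz("top",uv,.108)).round(4))
for th in(0,.05,.1):
    H=t2w(handle(th)+[0,0,.024]);print(th,H.round(4),(proj("top",H)[0]-[180,135])*5,(proj("scene",H)[0]-[305,180])*4)
print(tri(cx([(208,90)],305,180,4)[0],cx([(420,495)],180,135,5)[0]), t2w(handle(0)))
goal(t2w(handle(0))+[0,0,.1],TP[2])
print("tape",w2t(atz("top",(106,226),.02)),handle(2.0))
E
```

```text
[[-0.001 -0.892  0.453]
 [-0.002  0.453  0.892]
 [-1.     0.    -0.002]]
door edge [-0.0082  0.1031  0.108 ]
door edge [-0.0169 -0.0996  0.108 ]
0 [0.5373 0.1024 0.132 ] [413.94939012 473.71462523] [213.25762613  90.32980941]
0.05 [0.5292 0.1044 0.132 ] [409.49178221 491.29777888] [204.92913079  83.83580911]
0.1 [0.5213 0.1068 0.132 ] [404.13482274 508.70327461] [197.20240883  77.18455186]
(array([0.53014033, 0.10209618, 0.12974792]), np.float64(0.0036762801371306502)) [0.53729003 0.10244475 0.108     ]
clock 0.10 shift(tool now) [ 0.0412 -0.4327 -0.1651] turn [-5.266e-01 -1.900e-03 -5.000e-04] deg [-30.2  -0.1  -0. ] | world d [ 0.311  -0.3432 -0.0409] | shift(tool final axes) [ 0.0409 -0.2911 -0.3603]Traceback (most recent call last):
  File "<stdin>", line 7, in <module>
  File "h.py", line 56, in goal
    print(" grasp now",(o["eef_pos"]+.155*M[:,0]).round(4),"in tester",w2t(o["eef_pos"]+.155*M[:,0]).round(4),"F",o["ft_force"].round(1),"w",o["grip_width"].round(4),"q",o["joint_pos"].round(2))
                                                                                                                                             ^^^^^^^^^^^^^^^^^^^^^
AttributeError: 'float' object has no attribute 'round'
```

Targets chosen by description: the three white fuses with steel end caps in the black tray. I'm rejecting the blue, purple and orange pieces, which lie outside it. The door is ajar at about 0.045 rad, and the handle top triangulates to (0.530, 0.102, 0.130), against an expected z of 0.132. Next I turn to the tester's axes and move above the handle.

Call:
arm_command(moves=[0,0,0,-0.105,0,0,-1,0,0,0,-0.105,0,0,-1,0,0,0,-0.105,0,0,-1,0,0,0,-0.105,0,0,-1,0,0,0,-0.105,0,0,-1,0,-0.024,-0.03,0,0,0,-1,0,-0.024,-0.03,0,0,0,-1,0,-0.024,-0.03,0,0,0,-1,0,-0.024,-0.03,0,0,0,-1,0,-0.024,-0.03,0,0,0,-1,0,-0.024,-0.03,0,0,0,-1,0,-0.024,-0.03,0,0,0,-1,0,-0.024,-0.03,0,0,0,-1,0,-0.024,-0.03,0,0,0,-1,0,-0.024,-0.03,0,0,0,-1,0,-0.02,-0.03,0,0,0,-1,0,-0.02,-0.03,0,0,0,-1])

```text
clock: 1.52
eef_pos: [0.5442, 0.1019, 0.3954]
tool_rot: [-0.524, 0.48, 0.526, 0.468]
ft_force: [-0.3, -0.0, 1.0]
grip_width: 0.0854
```

```bash
sed -i 's/o\["grip_width"\].round(4)/round(o["grip_width"],4)/' h.py; python3 - <<'E'
from h import *
goal([.530,.1027,.165],TP[2])
E
```

```text
clock 1.52 shift(tool now) [0.0756 0.013  0.0029] turn [ 0.0447 -0.0091 -0.0142] deg [ 2.6 -0.5 -0.8] | world d [-0.0142  0.0008 -0.0754] | shift(tool final axes) [0.0754 0.0142 0.0016]
 grasp now [0.5422 0.1003 0.2404] in tester [-0.0473 -0.0624  0.2404] F [-0.3 -0.   1. ] w 0.0854 q [ 0.19  0.36  0.14  1.37 -0.01  0.09]
```

Call:
arm_command(moves=[0,0.014,0.002,0.045,-0.009,-0.014,-1,0.025,0,0,0,0,0,-1,0,0,0,0,0,0,-1])

```text
clock: 1.77
eef_pos: [0.5355, 0.0945, 0.3658]
tool_rot: [-0.51, 0.491, 0.51, 0.488]
ft_force: [-1.9, -0.1, -0.9]
grip_width: 0.0856
```

```bash
python3 - <<'E'
from h import *
goal([.530,.1027,.112],TP[2])
i=snap(0);crop(i["scene"],305,80,475,230,4,"s1.png");crop(i["top"],180,135,320,290,5,"t1.png")
E
```

```text
clock 1.77 shift(tool now) [0.0988 0.0049 0.0087] turn [-0.0159 -0.0027 -0.0029] deg [-0.9 -0.2 -0.2] | world d [-0.0055  0.0082 -0.0988] | shift(tool final axes) [0.0988 0.0051 0.0085]
 grasp now [0.5351 0.0941 0.2108] in tester [-0.0547 -0.0683  0.2108] F [-1.9 -0.1 -0.9] w 0.0856 q [ 0.18  0.35  0.05  1.28 -0.    0.13]
```

View pics/s1.png

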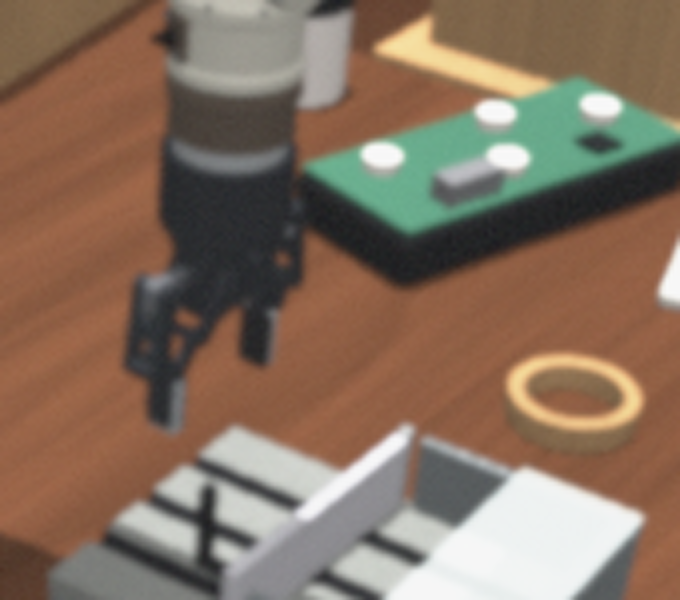

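View pics/t1.png

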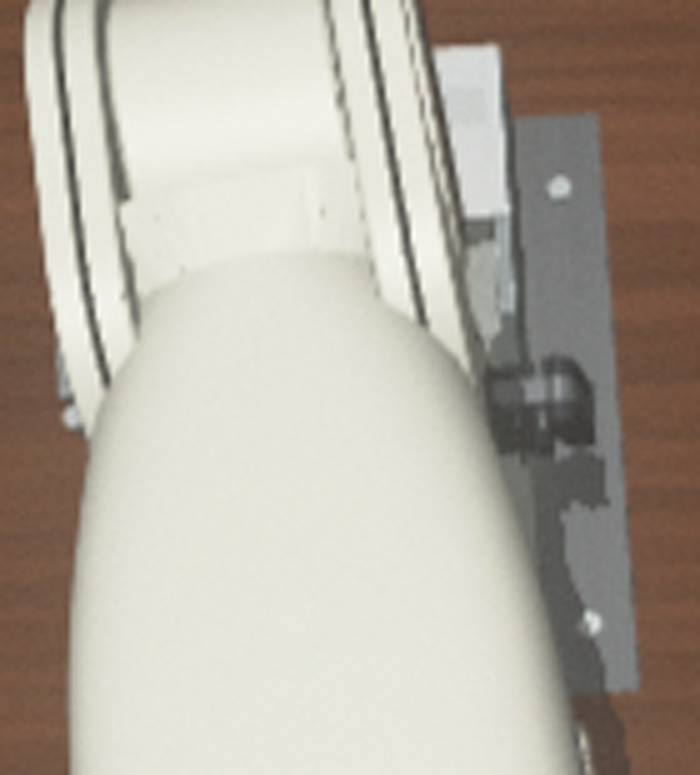

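The scene view shows the fingertips at crop (167,425) and (257,360), standing above the handle top at (208,490). The arm hides the handle in the top view. I'll compare camera and arm coordinates, then correct and descend.

```bash
python3 - <<'E'
from h import *
p=t2w(np.array([[-.0547,-.0683+.0427*s,.2055] for s in(1,-1)]))
print((proj("scene",p)-[305,80])*4)
goal([.530,.1027,.165],TP[2])
E
```

```text
[[248.8694949  364.40321513]
 [167.43013021 426.29177071]]
clock 1.87 shift(tool now) [0.0505 0.0062 0.0074] turn [-0.0141 -0.0015  0.004 ] deg [-0.8 -0.1  0.2] | world d [-0.0063  0.0071 -0.0506] | shift(tool final axes) [0.0506 0.0059 0.0074]
 grasp now [0.5369 0.0954 0.2156] in tester [-0.0528 -0.067   0.2156] F [ 0.9 -0.   0.5] w 0.0856 q [ 0.18  0.34  0.06  1.28 -0.    0.13]
```

Call:
arm_command(moves=[0,0.005,0.009,-0.016,0,0,-1,0.02,0,0,0,0,0,-1,0.01,0,0,0,0,0,-1,0,0,0,0,0,0,-1,0,0,0,0,0,0,-1])

```text
clock: 2.28
eef_pos: [0.5304, 0.1095, 0.3461]
tool_rot: [0.519, -0.479, -0.514, -0.486]
ft_force: [0.7, -0.5, -0.0]
grip_width: 0.0853
```

```bash
python3 - <<'E'
from h import *
goal([.530,.1027,.11],TP[2])
E
```

```text
clock 2.28 shift(tool now) [ 0.0811  0.0019 -0.0068] turn [0.0109 0.0012 0.0124] deg [0.6 0.1 0.7] | world d [-0.0004 -0.0068 -0.0811] | shift(tool final axes) [ 0.0811  0.0008 -0.0067]
 grasp now [0.5323 0.1098 0.1911] in tester [-0.0565 -0.0524  0.1911] F [ 0.7 -0.5 -0. ] w 0.0853 q [ 0.2   0.35 -0.    1.21 -0.    0.14]
```

Call:
arm_command(moves=[0,0.001,-0.005,0.011,0,0.012,-1,0.02,0,0,0,0,0,-1,0.02,0,0,0,0,0,-1,0.015,0,0,0,0,0,-1,0,0,0,0,0,0,-1])

```text
clock: 2.7
eef_pos: [0.5313, 0.1056, 0.2965]
tool_rot: [0.516, -0.482, -0.513, -0.488]
ft_force: [-0.4, 0.2, 0.2]
grip_width: 0.0853
```

```bash
python3 - <<'E'
from h import *
goal([.530,.1027,.11],TP[2])
i=snap(0);crop(i["scene"],305,80,475,230,4,"s2.png")
E
```

```text
clock 2.70 shift(tool now) [ 0.0314  0.0017 -0.0029] turn [0.0009 0.0025 0.0093] deg [0.  0.1 0.5] | world d [-0.0013 -0.0029 -0.0315] | shift(tool final axes) [ 0.0315  0.0014 -0.0028]
 grasp now [0.5327 0.106  0.1415] in tester [-0.0564 -0.0561  0.1415] F [-0.4  0.2  0.2] w 0.0853 q [ 0.2   0.39 -0.08  1.09  0.    0.14]
```

View pics/s2.png

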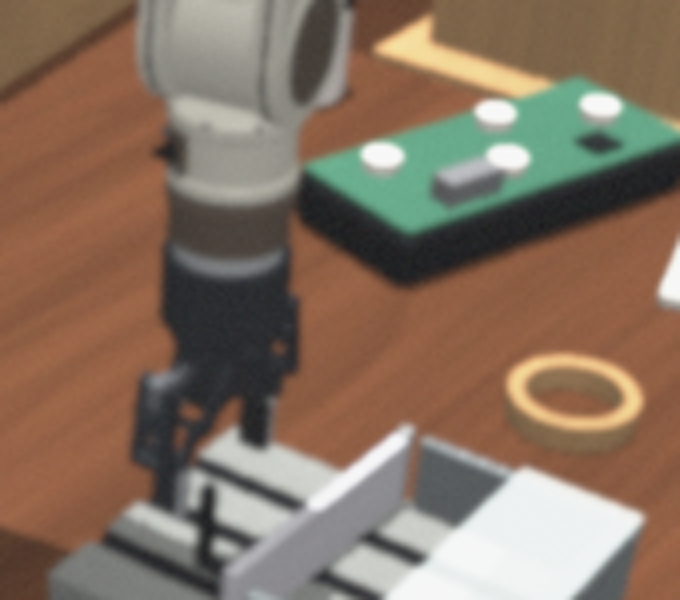

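The handle top (208,490) lies between the finger ends at (167,500) and (255,440). I'll descend 30 mm and close.

Call:
arm_command(moves=[0.015,0.001,-0.002,0,0,0.009,-1,0.015,0,0,0,0,0,-1,0,0,0,0,0,0,0,0,0,0,0,0,0,1,0,0,0,0,0,0,1,0,0,0,0,0,0,1,0,0,0,0,0,0,1,0,0,0,0,0,0,1,0,0,0,0,0,0,1,0,0,0,0,0,0,1])

```text
clock: 3.63
eef_pos: [0.5348, 0.1041, 0.2745]
tool_rot: [0.516, -0.48, -0.512, -0.491]
ft_force: [0.2, 0.6, -1.8]
grip_width: 0.0096
```

```bash
python3 - <<'E'
from h import *
goal([.530,.1027,.11],TP[2])
for th in np.arange(0.05,2.1,.15): print(th.round(2),handle(th).round(4)[:2],end=';')
E
```

```text
clock 3.63 shift(tool now) [ 0.0094  0.005  -0.0012] turn [0.0004 0.0062 0.0156] deg [0.  0.4 0.9] | world d [-0.0048 -0.0014 -0.0095] | shift(tool final axes) [ 0.0095  0.0048 -0.0011]
 grasp now [0.5371 0.1052 0.1195] in tester [-0.052  -0.0573  0.1195] F [ 0.2  0.6 -1.8] w 0.0096 q [ 0.19  0.41 -0.11  1.04  0.    0.13]
0.05 [-0.0599 -0.0576];0.2 [-0.0829 -0.0479];0.35 [-0.1041 -0.0349];0.5 [-0.1232 -0.0188];0.65 [-1.397e-01 -1.000e-04];0.8 [-0.1531  0.0208];0.95 [-0.1633  0.0435];1.1 [-0.17    0.0675];1.25 [-0.173   0.0923];1.4 [-0.1723  0.1172];1.55 [-0.1679  0.1417];1.7 [-0.1599  0.1652];1.85 [-0.1484  0.1874];2.0 [-0.1338  0.2075];
```

Call:
arm_command(moves=[0,0.01,0.003,0,0,0,1,0,0.01,0.003,0,0,0,1,0,0.01,0.005,0,0,0,1,0,0.01,0.005,0,0,0,1])

```text
clock: 3.97
eef_pos: [0.495, 0.1183, 0.2745]
tool_rot: [0.517, -0.479, -0.51, -0.493]
ft_force: [2.6, 4.3, -2.0]
grip_width: 0.0102
```

```bash
python3 - <<'E'
from h import *
goal([.530,.1027,.11],TP[2])
E
```

```text
clock 3.97 shift(tool now) [ 0.0101 -0.0339 -0.0176] turn [-0.0021  0.0071  0.0219] deg [-0.1  0.4  1.3] | world d [ 0.035  -0.0156 -0.0095] | shift(tool final axes) [ 0.0095 -0.0341 -0.0176]
 grasp now [0.4983 0.1196 0.1195] in tester [-0.09   -0.0406  0.1195] F [ 2.6  4.3 -2. ] w 0.0102 q [ 0.23  0.34 -0.21  0.99  0.    0.18]
```

Call:
arm_command(moves=[0,0.012,0.006,0,0,0,1,0,0.01,0.008,0,0,0,1,0,0.01,0.008,0,0,0,1,0,0.009,0.009,0,0,0,1,0,0.008,0.009,0,0,0,1,0,0.007,0.01,0,0,0,1])

```text
clock: 4.47
eef_pos: [0.4328, 0.1694, 0.2745]
tool_rot: [0.518, -0.475, -0.508, -0.497]
ft_force: [5.5, 3.3, -5.8]
grip_width: 0.0099
```

```bash
python3 - <<'E'
from h import *
goal([.530,.1027,.11],TP[2])
E
```

```text
clock 4.47 shift(tool now) [ 0.0117 -0.0932 -0.0719] turn [-0.0035  0.0108  0.0324] deg [-0.2  0.6  1.9] | world d [ 0.0972 -0.0667 -0.0095] | shift(tool final axes) [ 0.0095 -0.0933 -0.0721]
 grasp now [0.4377 0.1714 0.1196] in tester [-0.1475  0.0145  0.1196] F [ 5.5  3.3 -5.8] w 0.0099 q [ 0.37  0.26 -0.33  0.95  0.    0.32]
```

Call:
arm_command(moves=[0,0.006,0.011,0,0,0.01,1,0,0.005,0.011,0,0,0.01,1,0,0.005,0.011,0,0,0.01,1,0,0.004,0.012,0,0,0,1,0,0.003,0.012,0,0,0,1,0,0.002,0.012,0,0,0,1,0,0.001,0.012,0,0,0,1])

```text
clock: 5.05
eef_pos: [0.4022, 0.2542, 0.2745]
tool_rot: [0.517, -0.48, -0.508, -0.494]
ft_force: [7.6, -1.6, -4.6]
grip_width: 0.0093
```

```bash
python3 - <<'E'
from h import *
goal([.530,.1027,.11],TP[2])
E
```

```text
clock 5.05 shift(tool now) [ 0.0117 -0.1196 -0.158 ] turn [-0.005   0.0042  0.0233] deg [-0.3  0.2  1.3] | world d [ 0.1278 -0.1515 -0.0095] | shift(tool final axes) [ 0.0095 -0.119  -0.1585]
 grasp now [0.4057 0.2551 0.1196] in tester [-0.1747  0.0998  0.1196] F [ 7.6 -1.6 -4.6] w 0.0093 q [ 0.57  0.29 -0.3   0.97 -0.01  0.51]
```

Call:
arm_command(moves=[0,0,0.012,0,0,0.01,1,0,-0.001,0.012,0,0,0.01,1,0,-0.002,0.012,0,0,0,1,0,-0.003,0.012,0,0,0,1,0,-0.004,0.011,0,0,0,1,0,-0.005,0.011,0,0,0,1,0,-0.006,0.011,0,0,0,1,0,-0.006,0.01,0,0,0,1])

```text
clock: 5.72
eef_pos: [0.4219, 0.3492, 0.2745]
tool_rot: [0.518, -0.488, -0.507, -0.487]
ft_force: [4.4, -4.0, -1.5]
grip_width: 0.0097
```

```bash
python3 - <<'E'
from h import *
goal([.530,.1027,.11],TP[2])
E
```

```text
clock 5.72 shift(tool now) [ 0.0135 -0.0958 -0.2514] turn [-0.0079 -0.0122  0.0096] deg [-0.5 -0.7  0.5] | world d [ 0.1081 -0.2465 -0.0095] | shift(tool final axes) [ 0.0095 -0.0939 -0.2523]
 grasp now [0.4235 0.3474 0.1195] in tester [-0.1517  0.1911  0.1195] F [ 4.4 -4.  -1.5] w 0.0097 q [ 0.7   0.42 -0.09  1.06 -0.02  0.65]
```

θ is about 1.85. I'll carry on to about 2.0.

Call:
arm_command(moves=[0,-0.007,0.009,0,0,0,1,0,-0.007,0.008,0,0,0,1,0,0,0,0,0,0,1])

```text
clock: 5.97
eef_pos: [0.4341, 0.3693, 0.2745]
tool_rot: [0.518, -0.489, -0.507, -0.486]
ft_force: [4.0, -0.4, -1.4]
grip_width: 0.01
```

```bash
python3 - <<'E'
from h import *
goal([.530,.1027,.11],TP[2])
i=snap(0);crop(i["scene"],255,80,475,280,3,"s3.png")
E
```

```text
clock 5.97 shift(tool now) [ 0.0141 -0.0823 -0.2709] turn [-0.0065 -0.0145  0.008 ] deg [-0.4 -0.8  0.5] | world d [ 0.0959 -0.2666 -0.0095] | shift(tool final axes) [ 0.0095 -0.0806 -0.2716]
 grasp now [0.4355 0.3671 0.1195] in tester [-0.1386  0.21    0.1195] F [ 4.  -0.4 -1.4] w 0.01 q [ 0.71  0.46 -0.02  1.09 -0.02  0.66]
```

View pics/s3.png

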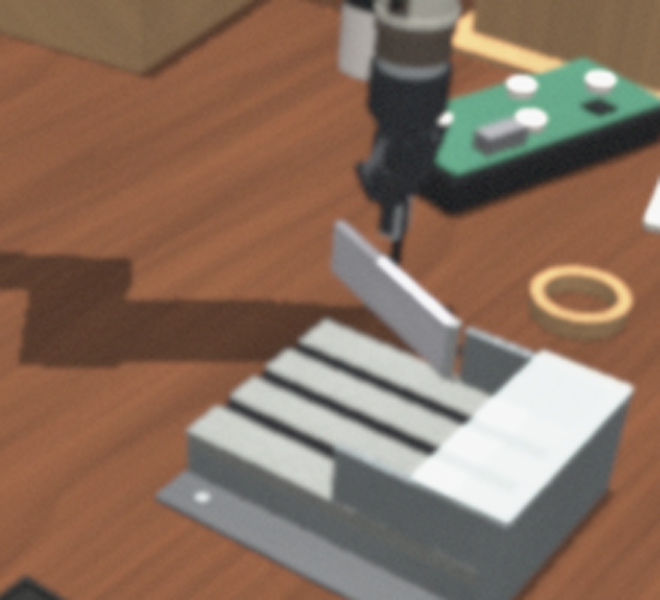

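The scene view shows the door swung out to about 2.0 rad, with its panel running from the hinge (455,350) to (340,235). I'll partly open the jaws.

Call:
arm_command(moves=[0,0,0,0,0,0,0.2,0,0,0,0,0,0,0.2,0,0,0,0,0,0,0.2,0,0,0,0,0,0,0.2,0,0,0,0,0,0,0.2])

```text
clock: 6.48
eef_pos: [0.4301, 0.3668, 0.2744]
tool_rot: [0.517, -0.491, -0.508, -0.484]
ft_force: [0.2, 0.5, 0.3]
grip_width: 0.034
```

Call:
arm_command(moves=[-0.015,0,0,0,0,0,0.2,-0.025,0,0,0,0,0,0.2,-0.025,0,0,0,0,0,0.2,-0.025,0,0,0,0,0,0.2,-0.02,0,0,0,0,0,0,0,0,0,0,0,0,-0.3])

```text
clock: 6.98
eef_pos: [0.4278, 0.3669, 0.3865]
tool_rot: [0.516, -0.494, -0.509, -0.48]
ft_force: [0.9, 0.4, 1.3]
grip_width: 0.0535
```

```bash
cat >> h.py <<'E'
def fmeas(i=None,TPc=None):
    ims=i or snap(0)
    fz=fuses(ims,{"scene":(140,250,340,420),"top":(350,180,495,285)})
    t=sorted(fz["top"],key=lambda a:a[0][0]);s=sorted(fz["scene"],key=lambda a:-a[0][0])
    for a,b in zip(t,s):
        P,e=tri(b[0],a[0]);d=atz("top",a[1],.014)-atz("top",a[2],.014);d=-d if d[0]<0 else d
        print("fuse",P.round(4),"miss",round(e,4),"yaw %.3f rad %.1f deg"%(np.arctan2(d[1],d[0]),np.degrees(np.arctan2(d[1],d[0]))),"top@14",atz("top",a[0],.014).round(4),"scene@14",atz("scene",b[0],.014).round(4),"n",len(t),len(s),"len",np.linalg.norm(d).round(3))
    return ims
E
python3 - <<'E'
from h import *
i=fmeas()
goal([.5521,-.200,.15],0.035)
crop(i["scene"],255,80,475,280,3,"s4.png")
crop(i["top"],100,135,320,340,3,"t4.png")
E
```

```text
fuse [ 0.5755 -0.1395  0.1456] miss 0.1177 yaw 0.032 rad 1.8 deg top@14 [ 0.5531 -0.2003  0.014 ] scene@14 [0.5274 0.0151 0.014 ] n 3 4 len 0.129
fuse [ 0.5568 -0.2536  0.0675] miss 0.0762 yaw 0.187 rad 10.7 deg top@14 [ 0.5381 -0.2941  0.014 ] scene@14 [ 0.55  -0.195  0.014] n 3 4 len 0.129
fuse [ 0.555  -0.3409  0.0764] miss 0.0592 yaw 0.163 rad 9.3 deg top@14 [ 0.5453 -0.3842  0.014 ] scene@14 [ 0.5351 -0.2892  0.014 ] n 3 4 len 0.129
clock 7.08 shift(tool now) [ 0.0905 -0.0971 -0.57  ] turn [ 0.0154 -0.0242 -0.0107] deg [ 0.9 -1.4 -0.6] | world d [ 0.1248 -0.5664 -0.0778] | shift(tool final axes) [ 0.0778 -0.1049 -0.5705]
 grasp now [0.4258 0.3626 0.2279] in tester [-0.1486  0.2061  0.2279] F [ 1.1 -0.3 -0.3] w 0.0557 q [ 0.71  0.39  0.15  1.36 -0.01  0.66]
```

View pics/t4.png

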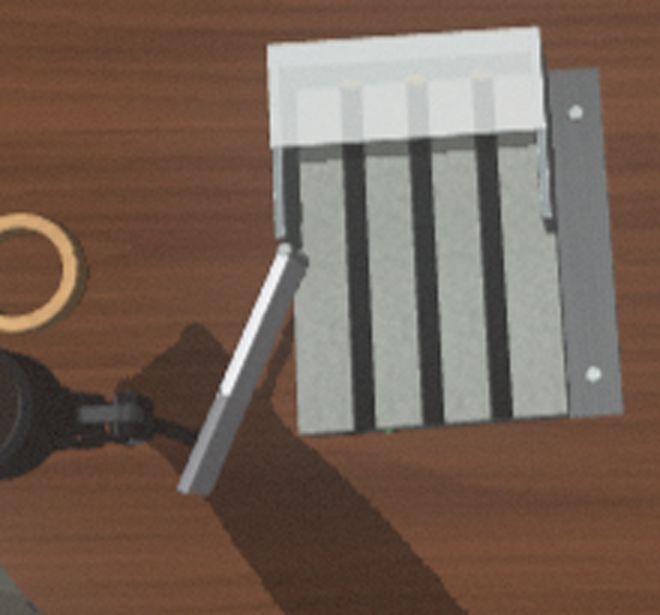

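The top view shows the door wide open and all three grooves clear. Next I move above fuse 1.

Call:
arm_command(moves=[0,-0.007,-0.03,0.015,-0.024,-0.01,-0.3,0,-0.007,-0.038,0,0,0,-0.3,0,-0.007,-0.038,0,0,0,-0.3,0,-0.007,-0.038,0,0,0,-0.3,0,-0.007,-0.038,0,0,0,-0.3,0,-0.007,-0.038,0,0,0,-0.3,0,-0.007,-0.038,0,0,0,-0.3,0,-0.007,-0.038,0,0,0,-0.3,0,-0.007,-0.038,0,0,0,-0.3,0,-0.007,-0.038,0,0,0,-0.3,0,-0.007,-0.038,0,0,0,-0.3,0,-0.007,-0.038,0,0,0,-0.3,0,-0.007,-0.034,0,0,0,-0.3,0,-0.005,-0.026,0,0,0,-0.3,0,0,-0.015,0,0,0,-0.3,0,0,0,0,0,0,-0.3])

```text
clock: 8.42
eef_pos: [0.5388, -0.1758, 0.3504]
tool_rot: [-0.498, 0.501, 0.522, 0.478]
ft_force: [0.3, -0.4, 0.0]
grip_width: 0.0555
```

```bash
python3 - <<'E'
from h import *
goal([.5515,-.198,.10],0.035)
t=cv2.imread("pics/t4.png")
g=[[(365,430),(434,424),(503,418)],[(355,180),(420,175),(487,170)]]
for r in g: print([w2t(atz("top",u,.05)).round(4).tolist() for u in cx(r,100,135,3)])
E
```

```text
clock 8.42 shift(tool now) [ 0.0947 -0.0163 -0.0229] turn [ 0.0061  0.0013 -0.047 ] deg [ 0.4  0.1 -2.7] | world d [ 0.0127 -0.0222 -0.0954] | shift(tool final axes) [ 0.0954 -0.0119 -0.0227]
 grasp now [ 0.5315 -0.1758  0.1956] in tester [-0.0736 -0.3375  0.1956] F [ 0.3 -0.4  0. ] w 0.0555 q [-0.31  0.42  0.12  1.31 -0.01 -0.35]
[[-0.1475, 0.0533, 0.05], [-0.1467, -0.002, 0.05], [-0.146, -0.0574, 0.05]]
[[0.0595, 0.0535, 0.05], [0.0601, -0.0002, 0.05], [0.0605, -0.0557, 0.05]]
```

Call:
arm_command(moves=[0.02,-0.011,-0.02,0.006,0,-0.047,-0.3,0.025,0,0,0,0,0,-0.3,0.02,0,0,0,0,0,-0.3,0,0,0,0,0,0,-0.3,0,0,0,0,0,0,-0.3])

```text
clock: 8.83
eef_pos: [0.547, -0.1946, 0.276]
tool_rot: [-0.504, 0.492, 0.512, 0.492]
ft_force: [0.6, -0.2, 1.0]
grip_width: 0.0554
```

```bash
python3 - <<'E'
from h import *
goal([.5515,-.198,.05],0.035)
i=snap(0);crop(i["scene"],160,220,360,400,4,"s5.png")
E
```

```text
clock 8.83 shift(tool now) [ 0.071  -0.005  -0.0041] turn [-0.0025  0.0076 -0.0078] deg [-0.1  0.4 -0.4] | world d [ 0.0045 -0.0034 -0.071 ] | shift(tool final axes) [ 0.071  -0.0044 -0.0035]
 grasp now [ 0.5457 -0.1935  0.1211] in tester [-0.0604 -0.3559  0.1211] F [ 0.6 -0.2  1. ] w 0.0554 q [-0.34  0.49  0.02  1.11  0.   -0.38]
```

View pics/s5.png

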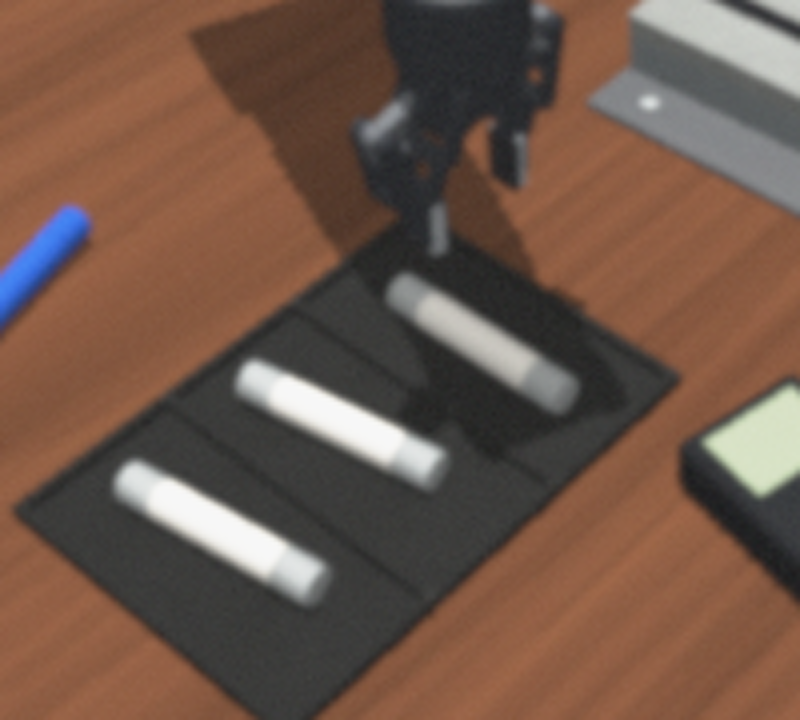

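Call:
arm_command(moves=[0.02,-0.004,-0.003,0,0.007,-0.008,-0.3,0.025,0,0,0,0,0,-0.3,0.015,0,0,0,0,0,-0.3,0,0,0,0,0,0,-0.3,0,0,0,0,0,0,-0.3])

```text
clock: 9.35
eef_pos: [0.5555, -0.1957, 0.224]
tool_rot: [0.514, -0.488, -0.504, -0.493]
ft_force: [-0.7, -0.7, -0.1]
grip_width: 0.0556
```

```bash
python3 - <<'E'
from h import *
goal([.5515,-.198,.026],0.035)
E
```

```text
clock 9.35 shift(tool now) [ 0.0429  0.0047 -0.002 ] turn [ 0.0022 -0.0052  0.0158] deg [ 0.1 -0.3  0.9] | world d [-0.004  -0.0023 -0.043 ] | shift(tool final axes) [ 0.043   0.004  -0.0022]
 grasp now [ 0.5579 -0.1964  0.069 ] in tester [-0.0483 -0.3595  0.069 ] F [-0.7 -0.7 -0.1] w 0.0556 q [-0.34  0.54 -0.04  0.97  0.   -0.38]
```

Call:
arm_command(moves=[0.015,0.003,-0.002,0,0,0.015,-0.3,0.012,0,0,0,0,0,-0.3,0.008,0,0,0,0,0,-0.3,0,0,0,0,0,0,-0.3,0,0,0,0,0,0,-0.3])

```text
clock: 9.77
eef_pos: [0.5548, -0.1982, 0.1909]
tool_rot: [0.513, -0.491, -0.506, -0.49]
ft_force: [0.7, -0.4, 0.5]
grip_width: 0.056
```

```bash
python3 - <<'E'
from h import *
goal([.5515,-.198,.026],0.035)
i=snap(0);crop(i["scene"],160,220,360,400,4,"s6.png")
E
```

```text
clock 9.77 shift(tool now) [0.0099 0.0034 0.0004] turn [ 0.0034 -0.0083  0.0072] deg [ 0.2 -0.5  0.4] | world d [-0.0033  0.0002 -0.0099] | shift(tool final axes) [0.0099 0.0033 0.0003]
 grasp now [ 0.556  -0.1994  0.0359] in tester [-0.0505 -0.3624  0.0359] F [ 0.7 -0.4  0.5] w 0.056 q [-0.34  0.58 -0.07  0.91 -0.01 -0.38]
```

View pics/s6.png

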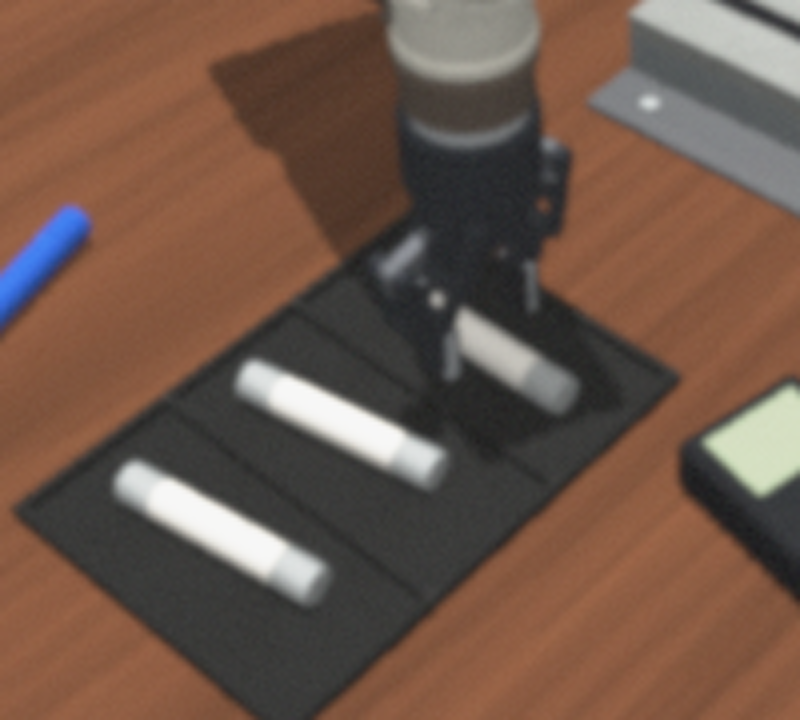

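The fingers straddle fuse 1 near its middle, with finger ends at (450,375) and (535,305). I'll go down 10 mm and grip.

Call:
arm_command(moves=[0.006,0.003,0,0.003,-0.008,0.007,-0.3,0.004,0,0,0,0,0,-0.3,0,0,0,0,0,0,1,0,0,0,0,0,0,1,0,0,0,0,0,0,1,0,0,0,0,0,0,1,0,0,0,0,0,0,1,0,0,0,0,0,0,1,0,0,0,0,0,0,1])

```text
clock: 10.62
eef_pos: [0.552, -0.1987, 0.1815]
tool_rot: [0.509, -0.491, -0.508, -0.492]
ft_force: [-0.1, -0.1, -0.2]
grip_width: 0.0195
```

```bash
python3 - <<'E'
from h import *
goal([.5515,-.198,.026],0.035)
E
```

```text
clock 10.62 shift(tool now) [0.0005 0.0004 0.0007] turn [-0.0003 -0.0003  0.0016] deg [-0.  -0.   0.1] | world d [-0.0005  0.0007 -0.0005] | shift(tool final axes) [0.0005 0.0004 0.0007]
 grasp now [ 0.5522 -0.1987  0.0265] in tester [-0.0542 -0.3615  0.0265] F [-0.1 -0.1 -0.2] w 0.0195 q [-0.35  0.59 -0.08  0.9   0.   -0.38]
```

Call:
arm_command(moves=[-0.015,0,0,0,0,0,1,-0.025,0,0,0,0,0,1,-0.03,0,0,0,0,0,1,-0.03,0,0,0,0,0,1,-0.03,0,0,0,0,0,1,-0.01,0,0,0,0,0,1,0,0,0,0,0,0,1])

```text
clock: 11.2
eef_pos: [0.5504, -0.198, 0.3237]
tool_rot: [-0.506, 0.492, 0.511, 0.49]
ft_force: [-0.7, -0.1, -1.3]
grip_width: 0.0195
```

```bash
python3 - <<'E'
from h import *
goal(t2w([-.075,.055,.12]),TP[2])
E
```

```text
clock 11.20 shift(tool now) [0.0503 0.0277 0.4151] turn [-0.0219  0.0034 -0.0075] deg [-1.3  0.2 -0.4] | world d [-0.0426  0.414  -0.0487] | shift(tool final axes) [0.0487 0.019  0.4157]
 grasp now [ 0.5492 -0.1976  0.1687] in tester [-0.0571 -0.3602  0.1687] F [-0.7 -0.1 -1.3] w 0.0195 q [-0.35  0.46  0.1   1.22  0.   -0.38]
```

Call:
arm_command(moves=[0,0.003,0.02,-0.022,0.003,-0.007,1,0,0.002,0.032,0,0,0,1,0,0.002,0.034,0,0,0,1,0,0.002,0.034,0,0,0,1,0,0.002,0.034,0,0,0,1,0,0.002,0.034,0,0,0,1,0,0.002,0.034,0,0,0,1,0,0.002,0.034,0,0,0,1,0,0.002,0.034,0,0,0,1,0,0,0.034,0,0,0,1,0,0,0.03,0,0,0,1,0,0,0.024,0,0,0,1,0,0,0.015,0,0,0,1,0,0,0.005,0,0,0,1,0,0,0,0,0,0,1])

```text
clock: 12.45
eef_pos: [0.504, 0.2139, 0.3071]
tool_rot: [-0.511, 0.492, 0.515, 0.481]
ft_force: [1.2, 0.6, -0.8]
grip_width: 0.0196
```

```bash
python3 - <<'E'
from h import *
goal(t2w([-.075,.055,.12]),TP[2])
E
```

```text
clock 12.45 shift(tool now) [ 0.032  -0.0043  0.002 ] turn [-0.0037 -0.0049 -0.0151] deg [-0.2 -0.3 -0.9] | world d [ 0.0038  0.0021 -0.0321] | shift(tool final axes) [ 0.0321 -0.0039  0.0019]
 grasp now [0.5018 0.213  0.1521] in tester [-0.0812  0.0524  0.1521] F [ 1.2  0.6 -0.8] w 0.0196 q [ 0.4   0.4  -0.03  1.16  0.    0.35]
```

Call:
arm_command(moves=[0.015,-0.004,0.002,-0.004,-0.005,-0.015,1,0.02,0,0,0,0,0,1,0.015,0,0,0,0,0,1,0,0,0,0,0,0,1,0,0,0,0,0,0,1])

```text
clock: 12.87
eef_pos: [0.5077, 0.2118, 0.2534]
tool_rot: [0.514, -0.488, -0.513, -0.485]
ft_force: [-0.0, 0.2, -0.3]
grip_width: 0.0197
```

```bash
python3 - <<'E'
from h import *
goal(t2w([-.075,.055,.069]),TP[2])
i=snap(0);crop(i["scene"],290,130,450,250,5,"s7.png")
E
```

```text
clock 12.87 shift(tool now) [ 0.0294 -0.0004  0.0043] turn [-0.003  -0.0032 -0.0017] deg [-0.2 -0.2 -0.1] | world d [ 0.0001  0.0042 -0.0294] | shift(tool final axes) [ 0.0294 -0.0003  0.0042]
 grasp now [0.5075 0.2112 0.0984] in tester [-0.0756  0.0503  0.0984] F [-0.   0.2 -0.3] w 0.0197 q [ 0.4   0.45 -0.11  1.02 -0.    0.34]
```

View pics/s7.png

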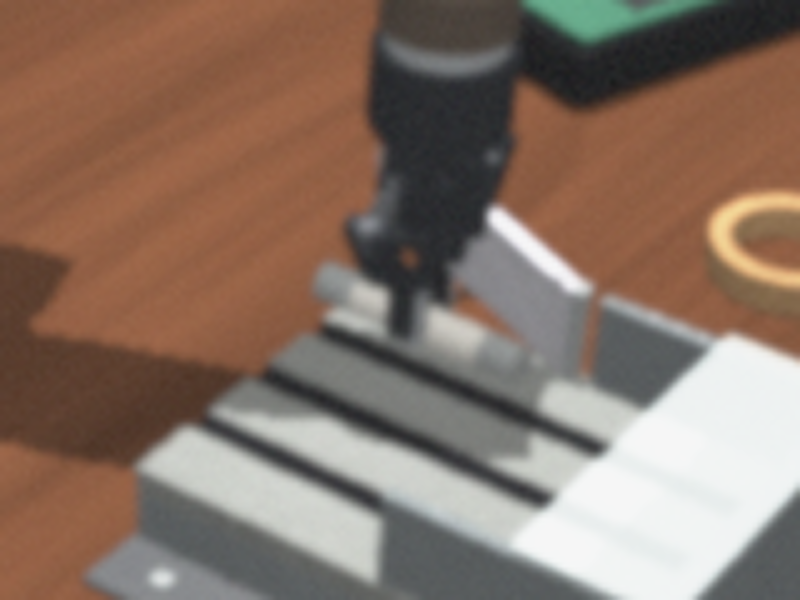

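```bash
python3 - <<'E'
from h import *
for c in (-.0756,):
  for y in(.0503,):
    print((proj("scene",t2w(np.array([[c-.0635,y,.0855],[c+.0635,y,.0855]])))-[290,130])*5+2)
# groove front end at z=.05 left/mid/right
print((proj("scene",t2w(np.array([[-.145,.055,.05],[-.145,0,.05],[-.145,-.055,.05],[0.02,0.055,.05],[0.02,0,.05]])))-[290,130])*5+2)
E
```

```text
[[320.96130884 283.24945187]
 [519.50174519 368.23093216]]
[[313.64551916 328.59633537]
 [256.0845462  373.88973724]
 [195.68834325 421.41411619]
 [569.17081755 440.71362228]
 [514.76663777 491.48775045]]
```

Call:
arm_command(moves=[0.01,0,0.004,0,0,0,1,0.008,0,0,0,0,0,1,0,0,0,0,0,0,1,0,0,0,0,0,0,1])

```text
clock: 13.3
eef_pos: [0.5091, 0.2157, 0.2374]
tool_rot: [0.514, -0.486, -0.511, -0.488]
ft_force: [-0.4, -0.8, -1.4]
grip_width: 0.0194
```

```bash
python3 - <<'E'
from h import *
goal(t2w([-.075,.055,.069]),TP[2])
E
```

```text
clock 13.30 shift(tool now) [0.0134 0.0014 0.0003] turn [-0.0047 -0.0009  0.0046] deg [-0.3 -0.1  0.3] | world d [-0.0014  0.0002 -0.0134] | shift(tool final axes) [0.0134 0.0013 0.0003]
 grasp now [0.5099 0.2156 0.0824] in tester [-0.073   0.0546  0.0824] F [-0.4 -0.8 -1.4] w 0.0194 q [ 0.4   0.47 -0.12  0.97 -0.    0.35]
```

Call:
arm_command(moves=[0.006,0.001,0,0,0,0.004,1,0.005,0,0,0,0,0,1,0,0,0,0,0,0,1])

```text
clock: 13.55
eef_pos: [0.5083, 0.216, 0.226]
tool_rot: [0.513, -0.486, -0.512, -0.487]
ft_force: [0.1, 0.3, -0.8]
grip_width: 0.0192
```

```bash
python3 - <<'E'
from h import *
goal(t2w([-.075,.055,.069]),TP[2])
i=snap(0);crop(i["scene"],290,130,450,250,5,"s8.png")
E
```

```text
clock 13.55 shift(tool now) [0.002  0.0005 0.    ] turn [-0.0043 -0.0004  0.0015] deg [-0.2 -0.   0.1] | world d [-0.0005 -0.     -0.002 ] | shift(tool final axes) [0.002  0.0005 0.    ]
 grasp now [0.5085 0.2159 0.071 ] in tester [-0.0743  0.0549  0.071 ] F [ 0.1  0.3 -0.8] w 0.0192 q [ 0.4   0.48 -0.14  0.95 -0.    0.35]
```

View pics/s8.png

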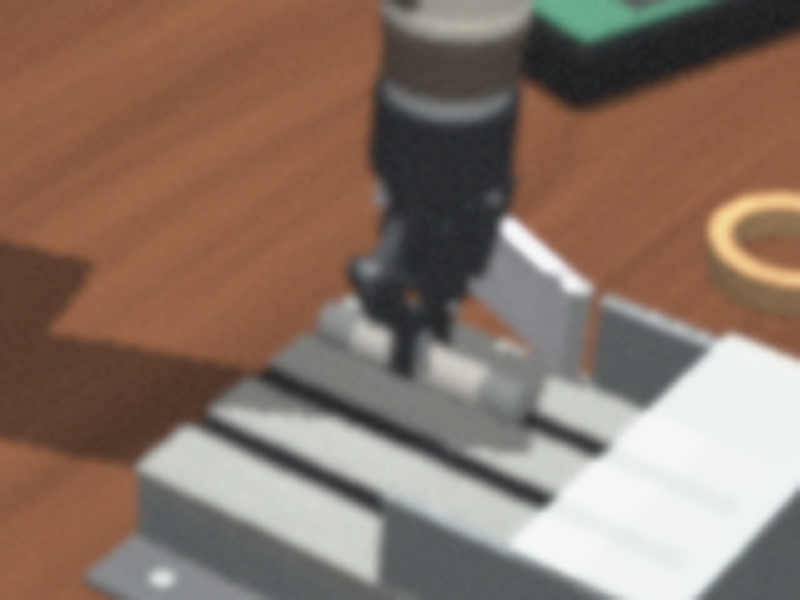

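The fuse is aligned over the left groove; its far end (525,390) meets the groove line. I'll lower the last 2 mm and release.

Call:
arm_command(moves=[0.003,0,0,0,0,0,1,0,0,0,0,0,0,1,0,0,0,0,0,0,0.3,0,0,0,0,0,0,0.1,0,0,0,0,0,0,0.1,0,0,0,0,0,0,0.1])

```text
clock: 14.15
eef_pos: [0.5094, 0.2166, 0.2251]
tool_rot: [0.514, -0.485, -0.512, -0.489]
ft_force: [0.4, -0.1, 1.1]
grip_width: 0.0383
```

Call:
arm_command(moves=[-0.015,0,0,0,0,0,0.1,-0.02,0,0,0,0,0,0.1,-0.01,0,0,0,0,0,0.5,0,0.02,0,0,0,0,1,0,0.025,0,0,0,0,1,0,0.025,0,0,0,0,1,0,0.02,0,0,0,0,1,0,0.005,0,0,0,0,1,0,0,0,0,0,0,1])

```text
clock: 14.9
eef_pos: [0.412, 0.2109, 0.2713]
tool_rot: [0.514, -0.484, -0.511, -0.49]
ft_force: [-0.0, 0.1, -0.2]
grip_width: 0.0004
```

```bash
python3 - <<'E'
from h import *
goal(t2w([-.165,.055,.080]),TP[2])
i=snap(0);crop(i["scene"],290,130,450,250,5,"s9.png");crop(i["top"],160,135,320,290,5,"t9.png")
E
```

```text
clock 14.90 shift(tool now) [ 0.0364 -0.0056 -0.0004] turn [-0.0062  0.0021  0.0092] deg [-0.4  0.1  0.5] | world d [ 0.0059 -0.0001 -0.0363] | shift(tool final axes) [ 0.0363 -0.0059 -0.0004]
 grasp now [0.4134 0.2113 0.1164] in tester [-0.1695  0.0557  0.1164] F [-0.   0.1 -0.2] w 0.0004 q [ 0.47  0.27 -0.32  0.97 -0.    0.42]
```

View pics/s9.png

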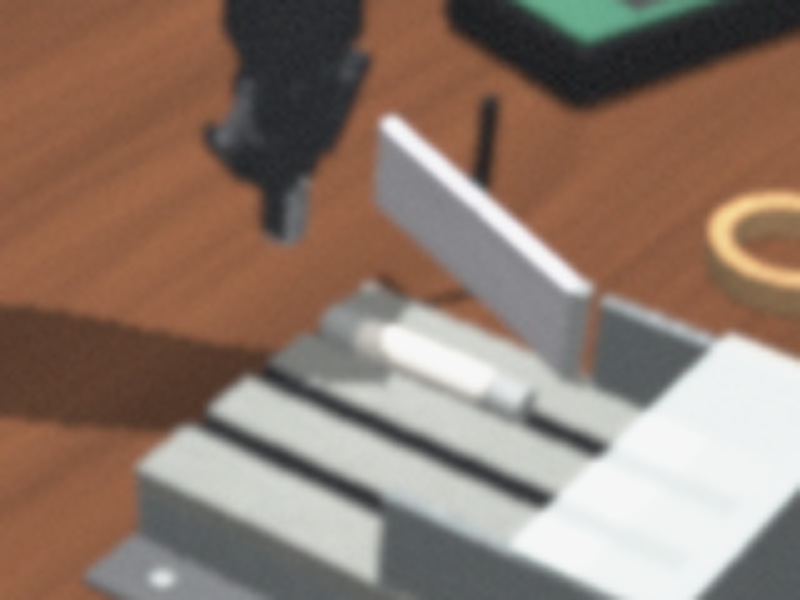

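View pics/t9.png

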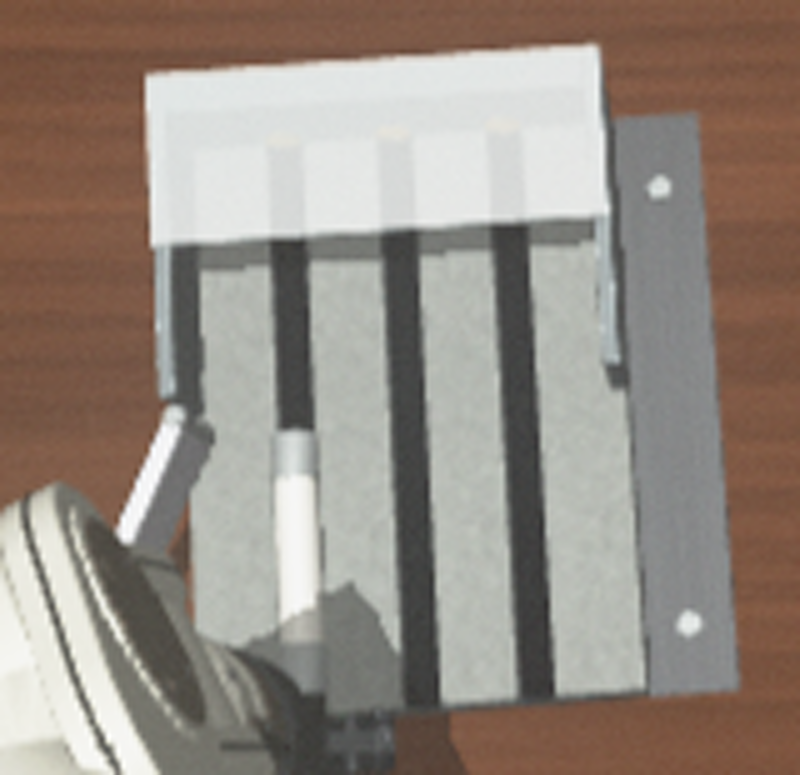

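The fuse sits in the left groove, with its near end at top crop (300,690) and far end at (295,432). I'll lower the shut fingers in front of it and push.

Call:
arm_command(moves=[0.018,0,0,-0.006,0,0.009,1,0.015,0,0,0,0,0,1,0.006,0,0,0,0,0,1,0,0,0,0,0,0,1,0,0,0,0,0,0,1])

```text
clock: 15.42
eef_pos: [0.4201, 0.2127, 0.2326]
tool_rot: [0.514, -0.483, -0.512, -0.49]
ft_force: [-0.4, -0.7, 0.4]
grip_width: -0.0
```

```bash
python3 - <<'E'
from h import *
goal(t2w([-.165,.055,.075]),TP[2])
E
```

```text
clock 15.42 shift(tool now) [ 0.0026  0.0023 -0.0017] turn [-0.0029  0.0053  0.0095] deg [-0.2  0.3  0.5] | world d [-0.0022 -0.0018 -0.0026] | shift(tool final axes) [ 0.0026  0.0023 -0.0017]
 grasp now [0.4215 0.2136 0.0777] in tester [-0.1612  0.0575  0.0777] F [-0.4 -0.7  0.4] w -0.0 q [ 0.47  0.33 -0.36  0.87  0.    0.41]
```

Call:
arm_command(moves=[0.003,0,-0.002,-0.003,0.004,0.009,1,0,-0.008,0,0,0,0,1,0,-0.012,0,0,0,0,1,0,-0.014,0,0,0,0,1,0,-0.014,0,0,0,0,1,0,-0.014,0,0,0,0,1])

```text
clock: 15.92
eef_pos: [0.4855, 0.2142, 0.2315]
tool_rot: [-0.514, 0.485, 0.515, 0.485]
ft_force: [-1.1, 0.2, -0.5]
grip_width: -0.0003
```

```bash
python3 - <<'E'
from h import *
goal(t2w([.004,.055,.075]),TP[2])
E
```

```text
clock 15.92 shift(tool now) [ 0.0014 -0.1013  0.0003] turn [ 0.0017  0.0013 -0.0006] deg [ 0.1  0.1 -0. ] | world d [ 0.1011  0.0062 -0.0015] | shift(tool final axes) [ 0.0015 -0.1013  0.0005]
 grasp now [0.4854 0.2144 0.0765] in tester [-0.0974  0.0547  0.0765] F [-1.1  0.2 -0.5] w -0.0003 q [ 0.42  0.44 -0.19  0.94  0.    0.36]
```

Call:
arm_command(moves=[0,-0.014,0,0,0,0,1,0.001,-0.014,0,0,0,0,1,0,-0.014,0,0,0,0,1,0,-0.014,0,0,0,0,1,0,-0.01,0,0,0,0,1,0,-0.008,0,0,0,0,1,0,-0.004,0,0,0,0,1])

```text
clock: 16.5
eef_pos: [0.574, 0.2184, 0.2335]
tool_rot: [0.514, -0.483, -0.514, -0.488]
ft_force: [-0.6, 0.0, -0.5]
grip_width: -0.0
```

```bash
python3 - <<'E'
from h import *
goal(t2w([.004,.055,.075]),TP[2])
E
```

```text
clock 16.50 shift(tool now) [ 0.0035 -0.0128  0.0013] turn [-0.0002  0.0035  0.0054] deg [-0.   0.2  0.3] | world d [ 0.0127  0.0021 -0.0035] | shift(tool final axes) [ 0.0035 -0.0128  0.0013]
 grasp now [0.5748 0.219  0.0785] in tester [-0.0079  0.0542  0.0785] F [-0.6  0.  -0.5] w -0.0 q [0.36 0.58 0.05 1.04 0.   0.31]
```

Call:
arm_command(moves=[0.003,-0.003,0.001,0,0.003,0.005,1,0,-0.004,0,0,0,0,1,0,-0.003,0,0,0,0,1])

```text
clock: 16.75
eef_pos: [0.5854, 0.2198, 0.2307]
tool_rot: [-0.514, 0.486, 0.514, 0.486]
ft_force: [-1.0, 0.4, 0.9]
grip_width: -0.0001
```

```bash
python3 - <<'E'
from h import *
goal(t2w([.004,.055,.075]),TP[2])
i=snap(0);crop(i["scene"],330,130,490,250,5,"s10.png");crop(i["top"],160,135,320,290,5,"t10.png")
E
```

```text
clock 16.75 shift(tool now) [ 0.0007 -0.0013  0.0006] turn [-0.0007  0.0005 -0.0003] deg [-0.  0. -0.] | world d [ 0.0013  0.0007 -0.0007] | shift(tool final axes) [ 0.0007 -0.0013  0.0006]
 grasp now [0.5853 0.2198 0.0757] in tester [0.0026 0.0545 0.0757] F [-1.   0.4  0.9] w -0.0001 q [0.36 0.6  0.09 1.06 0.   0.3 ]
```

View pics/s10.png

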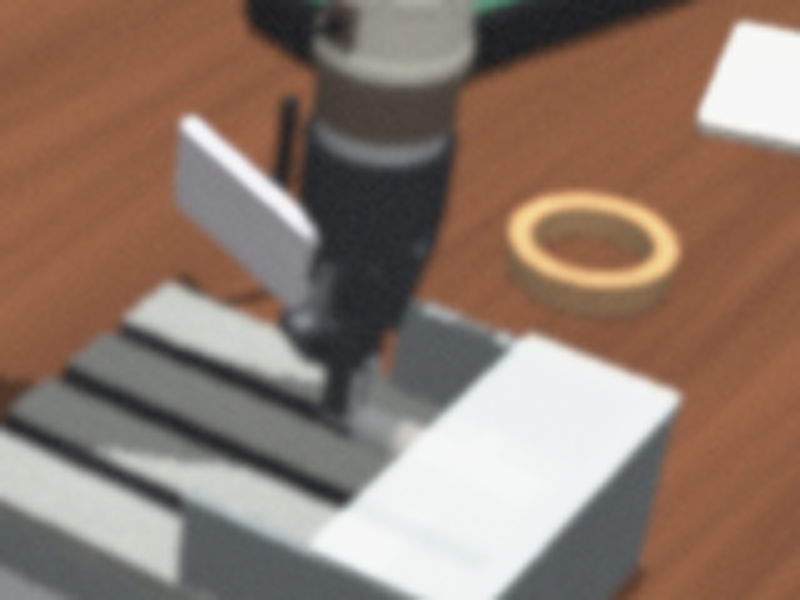

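View pics/t10.png

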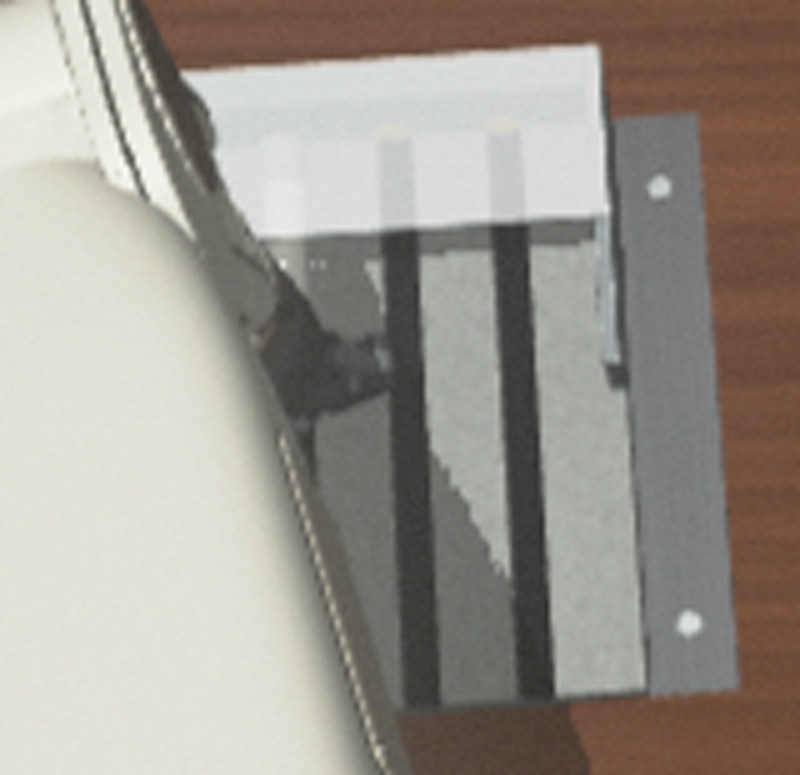

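The fuse is under the hood, with its far end near top crop (285,135). No contact force yet, so I'll continue in small steps.

Call:
arm_command(moves=[0,-0.003,0,0,0,0,1,0,-0.003,0,0,0,0,1])

```text
clock: 17.02
eef_pos: [0.5884, 0.22, 0.2303]
tool_rot: [-0.512, 0.488, 0.516, 0.483]
ft_force: [-9.7, -0.4, 8.3]
grip_width: 0.0
```

Call:
arm_command(moves=[0,-0.003,0,0,0,0,1,0,-0.003,0,0,0,0,1])

```text
clock: 17.18
eef_pos: [0.5903, 0.2202, 0.2303]
tool_rot: [-0.509, 0.49, 0.519, 0.48]
ft_force: [-7.5, -0.1, 6.2]
grip_width: -0.0001
```

```bash
python3 - <<'E'
from h import *
goal(t2w([.004,.055,.075]),TP[2])
E
```

```text
clock 17.18 shift(tool now) [0.0004 0.0036 0.0005] turn [ 0.002  -0.0001 -0.0209] deg [ 0.1 -0.  -1.2] | world d [-0.0036  0.0003 -0.0003] | shift(tool final axes) [0.0003 0.0036 0.0005]
 grasp now [0.5871 0.22   0.0753] in tester [0.0044 0.0545 0.0753] F [-7.5 -0.1  6.2] w -0.0001 q [0.36 0.62 0.12 1.09 0.01 0.3 ]
```

Call:
arm_command(moves=[0,-0.005,0,0,0,-0.03,1,0,-0.005,0,0,0,0,1])

```text
clock: 17.35
eef_pos: [0.5902, 0.2203, 0.2295]
tool_rot: [-0.51, 0.49, 0.52, 0.479]
ft_force: [-3.4, -0.2, 2.0]
grip_width: -0.0001
```

```bash
python3 - <<'E'
from h import *
goal(t2w([.004,.055,.075]),TP[2])
E
```

```text
clock 17.35 shift(tool now) [-0.0005  0.0035  0.0004] turn [ 0.0053 -0.0008 -0.0206] deg [ 0.3 -0.  -1.2] | world d [-0.0035  0.0002  0.0005] | shift(tool final axes) [-0.0005  0.0035  0.0004]
 grasp now [0.587  0.22   0.0745] in tester [0.0043 0.0545 0.0745] F [-3.4 -0.2  2. ] w -0.0001 q [0.36 0.62 0.12 1.09 0.01 0.29]
```

It stopped at tester x = 0.0043 (expected 0.004) with a reaction force, so the fuse is home. I'll back off and raise.

Call:
arm_command(moves=[0,0.015,0,0,0,-0.02,1,-0.01,0.02,0,0,0,0,1,-0.03,0.01,0,0,0,0,1,-0.03,0,0,0,0,0,1,-0.03,0,-0.02,0,0,0,0.3,-0.01,0.005,-0.035,0,0,0,-0.3,0,0,-0.038,0,0,0,-0.3,0,0,-0.038,0,0,0,-0.3,0,0,-0.038,0,0,0,-0.3,0,0,-0.038,0,0,0,-0.3,0,0,-0.02,0,0,0,-0.3,0,0,0,0,0,0,-0.3])

```text
clock: 18.35
eef_pos: [0.5516, -0.015, 0.3485]
tool_rot: [0.521, -0.481, -0.515, -0.481]
ft_force: [0.2, 0.1, -0.4]
grip_width: 0.0553
```

```bash
python3 - <<'E'
from h import *
i=fmeas()
goal([.5365,-.292,.10],0.187)
crop(i["scene"],330,130,490,250,5,"s11.png");crop(i["top"],160,135,320,290,5,"t11.png")
E
```

```text
fuse [ 0.5004 -0.1834 -0.0907] miss 0.1265 yaw 0.033 rad 1.9 deg top@14 [ 0.523  -0.1216  0.014 ] scene@14 [ 0.5351 -0.2892  0.014 ] n 3 2 len 0.271
fuse [ 0.5276 -0.3335 -0.0401] miss 0.063 yaw 0.187 rad 10.7 deg top@14 [ 0.5381 -0.2941  0.014 ] scene@14 [ 0.5428 -0.3794  0.014 ] n 3 2 len 0.129
clock 18.45 shift(tool now) [ 0.0942  0.0372 -0.2773] turn [-0.1093 -0.0044  0.0052] deg [-6.3 -0.3  0.3] | world d [-0.015  -0.2797 -0.0933] | shift(tool final axes) [ 0.0933  0.0668 -0.272 ]
 grasp now [ 0.5524 -0.0129  0.1933] in tester [-0.0434 -0.176   0.1933] F [-0.3  0.3 -0.4] w 0.0556 q [-0.02  0.37  0.03  1.23 -0.   -0.1 ]
```

View pics/s11.png

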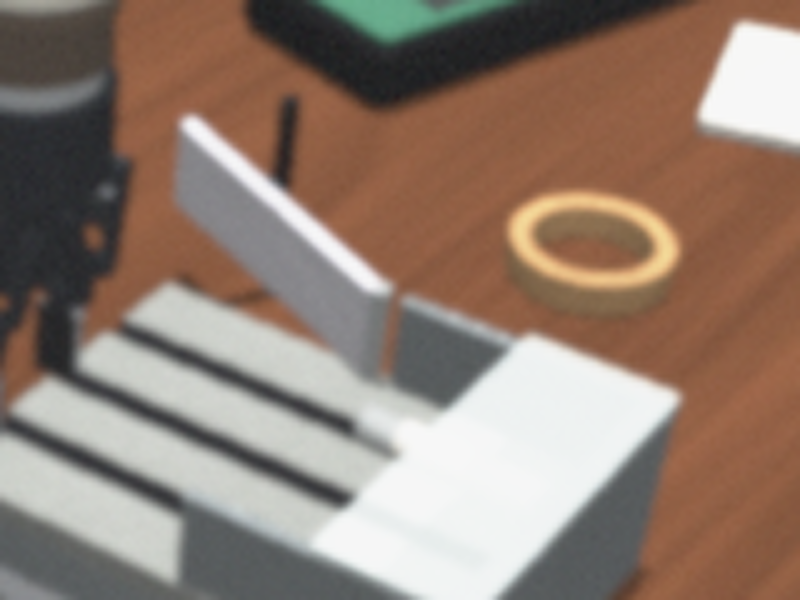

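View pics/t11.png

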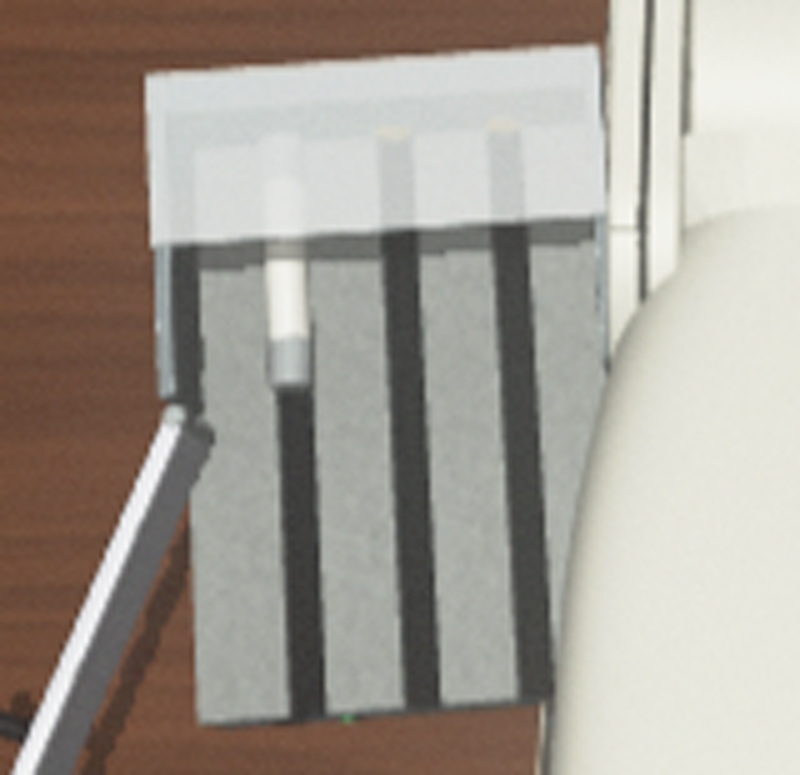

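Fuse A is home in the left groove, near end at top crop (290,388) and far end at about (283,133). Next is fuse 2, unmoved at (0.5365, -0.292) with yaw 0.187.

Call:
arm_command(moves=[0,0,0,-0.109,0,0.005,-0.3,0.005,0.008,-0.034,0,0,0,-0.3,0.005,0.008,-0.034,0,0,0,-0.3,0.005,0.008,-0.034,0,0,0,-0.3,0.005,0.008,-0.034,0,0,0,-0.3,0.005,0.008,-0.034,0,0,0,-0.3,0.005,0.008,-0.034,0,0,0,-0.3,0.005,0.006,-0.028,0,0,0,-0.3,0.005,0,-0.015,0,0,0,-0.3,0,0,0,0,0,0,-0.3])

```text
clock: 19.28
eef_pos: [0.5538, -0.257, 0.3071]
tool_rot: [0.554, -0.44, -0.551, -0.443]
ft_force: [-1.0, -0.0, 0.3]
grip_width: 0.0554
```

```bash
python3 - <<'E'
from h import *
goal([.5365,-.292,.07],0.187)
E
```

```text
clock 19.28 shift(tool now) [ 0.0819  0.0251 -0.0303] turn [0.036  0.0005 0.0057] deg [2.1 0.  0.3] | world d [-0.0173 -0.035  -0.0821] | shift(tool final axes) [ 0.0821  0.0235 -0.0311]
 grasp now [ 0.5547 -0.2568  0.1521] in tester [-0.055  -0.4196  0.1521] F [-1.  -0.   0.3] w 0.0554 q [-0.44  0.51  0.15  1.2   0.   -0.66]
```

Call:
arm_command(moves=[0,0.012,-0.015,0.036,0,0.005,-0.3,0.01,0.011,-0.014,0,0,0,-0.3,0.02,0,0,0,0,0,-0.3,0.02,0,0,0,0,0,-0.3,0.015,0,0,0,0,0,-0.3,0,0,0,0,0,0,-0.3,0,0,0,0,0,0,-0.3])

```text
clock: 19.87
eef_pos: [0.543, -0.278, 0.2408]
tool_rot: [-0.547, 0.445, 0.548, 0.45]
ft_force: [-0.1, 1.0, 0.1]
grip_width: 0.0553
```

```bash
python3 - <<'E'
from h import *
goal([.5365,-.292,.026],0.187)
i=snap(0);crop(i["scene"],160,220,360,400,4,"s12.png")
E
```

```text
clock 19.87 shift(tool now) [ 0.0597  0.0095 -0.0127] turn [0.0145 0.0055 0.0045] deg [0.8 0.3 0.3] | world d [-0.0065 -0.014  -0.0598] | shift(tool final axes) [ 0.0598  0.009  -0.0125]
 grasp now [ 0.5435 -0.2771  0.0858] in tester [-0.0673 -0.4392  0.0858] F [-0.1  1.   0.1] w 0.0553 q [-0.47  0.57  0.06  1.06  0.01 -0.68]
```

View pics/s12.png

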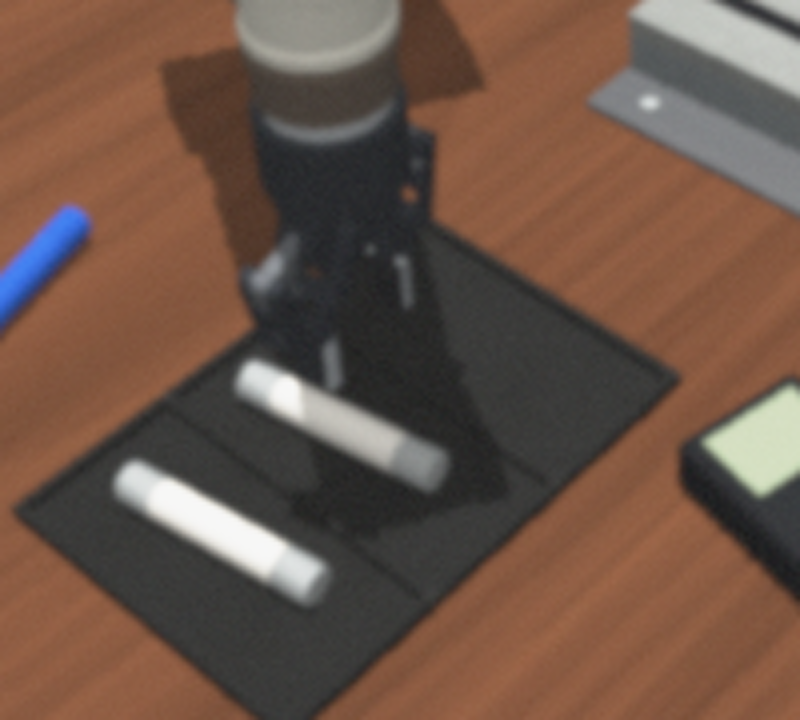

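Call:
arm_command(moves=[0,0.006,-0.008,0.014,0.005,0.004,-0.3,0.01,0.003,-0.005,0,0,0,-0.3,0.015,0,0,0,0,0,-0.3,0,0,0,0,0,0,-0.3,0,0,0,0,0,0,-0.3])

```text
clock: 20.38
eef_pos: [0.5386, -0.2948, 0.2205]
tool_rot: [0.549, -0.45, -0.54, -0.452]
ft_force: [0.6, 0.3, 0.5]
grip_width: 0.0557
```

```bash
python3 - <<'E'
from h import *
goal([.5365,-.292,.026],0.187)
i=snap(0);crop(i["scene"],160,220,360,400,4,"s13.png")
E
```

```text
clock 20.38 shift(tool now) [0.0394 0.0019 0.0035] turn [ 0.0004 -0.0079  0.0086] deg [ 0.  -0.5  0.5] | world d [-0.0021  0.0028 -0.0395] | shift(tool final axes) [0.0395 0.0016 0.0032]
 grasp now [ 0.5402 -0.2958  0.0655] in tester [-0.0717 -0.4577  0.0655] F [0.6 0.3 0.5] w 0.0557 q [-0.5   0.59  0.04  1.01 -0.   -0.69]
```

View pics/s13.png

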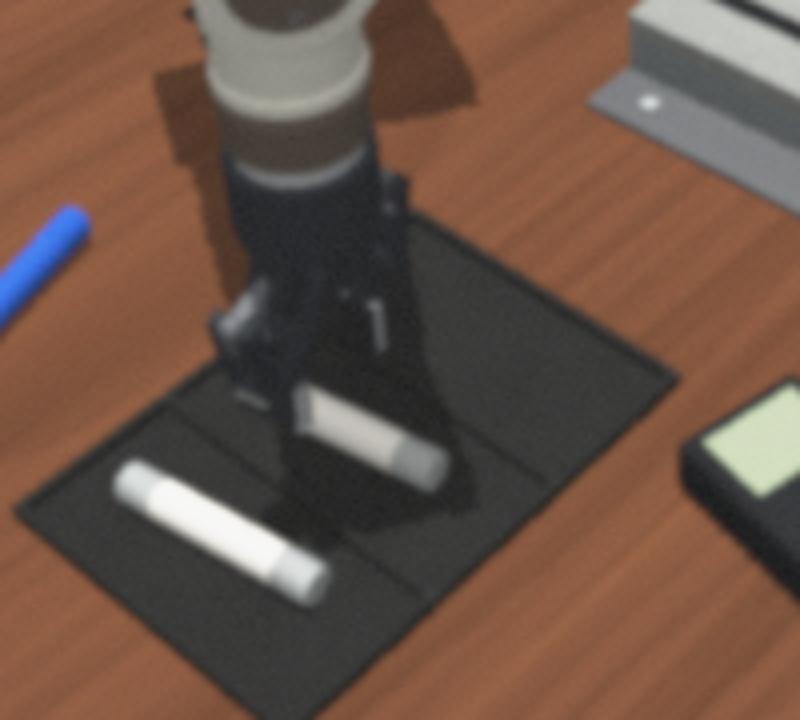

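The fingers straddle fuse 2. I'll go down and grip.

Call:
arm_command(moves=[0.012,0.002,0.003,0,-0.008,0.008,-0.3,0.012,0,0,0,0,0,-0.3,0.008,0,0,0,0,0,-0.3,0,0,0,0,0,0,-0.3])

```text
clock: 20.82
eef_pos: [0.5364, -0.2925, 0.1884]
tool_rot: [0.545, -0.451, -0.544, -0.452]
ft_force: [-0.6, 0.3, -1.0]
grip_width: 0.0553
```

```bash
python3 - <<'E'
from h import *
goal([.5365,-.292,.026],0.187)
E
```

```text
clock 20.82 shift(tool now) [ 0.0074 -0.0002  0.0005] turn [-0.0001 -0.0009  0.0025] deg [-0.  -0.   0.1] | world d [ 0.0001  0.0005 -0.0074] | shift(tool final axes) [ 0.0074 -0.0002  0.0005]
 grasp now [ 0.5368 -0.2926  0.0334] in tester [-0.075  -0.4543  0.0334] F [-0.6  0.3 -1. ] w 0.0553 q [-0.5   0.62  0.    0.95  0.   -0.69]
```

Call:
arm_command(moves=[0.005,0,0,0,0,0,-0.3,0.003,0,0,0,0,0,-0.3,0,0,0,0,0,0,1,0,0,0,0,0,0,1,0,0,0,0,0,0,1,0,0,0,0,0,0,1,0,0,0,0,0,0,1,0,0,0,0,0,0,1,0,0,0,0,0,0,1])

```text
clock: 21.57
eef_pos: [0.5364, -0.2922, 0.1797]
tool_rot: [0.545, -0.451, -0.544, -0.451]
ft_force: [-0.6, 0.4, -1.2]
grip_width: 0.0197
```

Call:
arm_command(moves=[-0.015,0,0,0,0,0,1,-0.025,0,0,0,0,0,1,-0.03,0,0,0,0,0,1,-0.03,0,0,0,0,0,1,-0.03,0,0,0,0,0,1,-0.01,0,0,0.07,0,0,1,0,0,0,0.06,0,0,1,0,0,0,0,0,0,1])

```text
clock: 22.23
eef_pos: [0.535, -0.2916, 0.3234]
tool_rot: [-0.511, 0.487, 0.515, 0.487]
ft_force: [0.5, -0.0, -1.8]
grip_width: 0.02
```

```bash
python3 - <<'E'
from h import *
goal(t2w([-.075,.0,.12]),TP[2])
E
```

```text
clock 22.23 shift(tool now) [5.020e-02 3.000e-04 4.531e-01] turn [-0.0049  0.004  -0.0046] deg [-0.3  0.2 -0.3] | world d [-0.0241  0.4527 -0.0484] | shift(tool final axes) [ 0.0484 -0.0017  0.4533]
 grasp now [ 0.5343 -0.291   0.1684] in tester [-0.0774 -0.4527  0.1684] F [ 0.5 -0.  -1.8] w 0.02 q [-0.5   0.5   0.18  1.25  0.   -0.55]
```

Call:
arm_command(moves=[0,0,0.02,-0.005,0.004,-0.004,1,0,0,0.032,0,0,0,1,0,0,0.035,0,0,0,1,0,0,0.035,0,0,0,1,0,0,0.035,0,0,0,1,0,0,0.035,0,0,0,1,0,0,0.035,0,0,0,1,0,0,0.035,0,0,0,1,0,0,0.035,0,0,0,1,0,0,0.035,0,0,0,1,0,0,0.035,0,0,0,1,0,0,0.033,0,0,0,1,0,0,0.025,0,0,0,1,0,0,0.018,0,0,0,1,0,0,0.01,0,0,0,1,0,0,0,0,0,0,1])

```text
clock: 23.57
eef_pos: [0.5005, 0.1784, 0.313]
tool_rot: [-0.516, 0.484, 0.521, 0.477]
ft_force: [0.0, -0.5, -1.2]
grip_width: 0.0195
```

```bash
python3 - <<'E'
from h import *
goal(t2w([-.075,.0,.10]),TP[2])
i=snap(0);cv2.imwrite("pics/s14.png",i["scene"])
E
```

```text
clock 23.57 shift(tool now) [ 0.0579 -0.0097 -0.018 ] turn [ 0.0204 -0.0018 -0.012 ] deg [ 1.2 -0.1 -0.7] | world d [ 0.0104 -0.0173 -0.058 ] | shift(tool final axes) [ 0.058  -0.0094 -0.0179]
 grasp now [0.4987 0.178  0.158 ] in tester [-0.0862  0.0176  0.158 ] F [ 0.  -0.5 -1.2] w 0.0195 q [ 0.34  0.36 -0.07  1.15  0.    0.26]
```

View pics/s14.png

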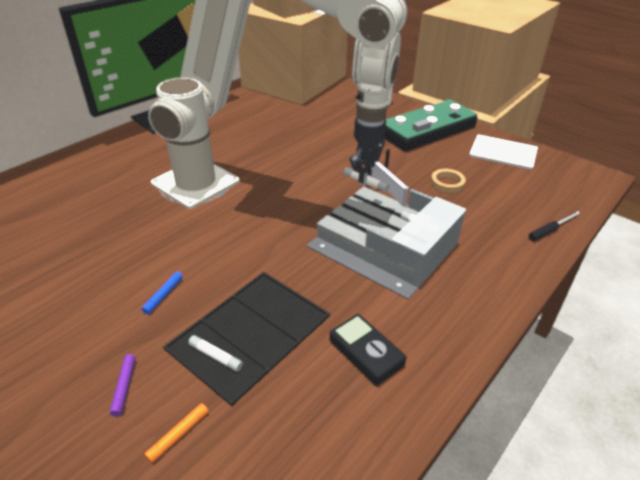

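Fuse 2 is held over the apron, and fuse 3 lies at scene (215,352). I'll correct sideways and go down.

Call:
arm_command(moves=[0,-0.006,-0.01,0.02,0,-0.012,1,0.015,-0.004,-0.008,0,0,0,1,0.02,0,0,0,0,0,1,0.015,0,0,0,0,0,1,0,0,0,0,0,0,1,0,0,0,0,0,0,1])

```text
clock: 24.17
eef_pos: [0.5162, 0.147, 0.2628]
tool_rot: [0.513, -0.491, -0.506, -0.491]
ft_force: [0.5, 0.3, -0.3]
grip_width: 0.0198
```

```bash
python3 - <<'E'
from h import *
goal(t2w([-.075,.0,.071]),TP[2])
E
```

```text
clock 24.17 shift(tool now) [0.0367 0.005  0.0145] turn [-0.0196 -0.0072  0.0072] deg [-1.1 -0.4  0.4] | world d [-0.0052  0.0141 -0.0368] | shift(tool final axes) [0.0368 0.0044 0.0144]
 grasp now [0.5173 0.1459 0.1078] in tester [-0.0695 -0.0155  0.1078] F [ 0.5  0.3 -0.3] w 0.0198 q [ 0.28  0.41 -0.14  1.01 -0.01  0.24]
```

Call:
arm_command(moves=[0,0.002,0.006,-0.019,-0.007,0.007,1,0,0.002,0.005,0,0,0,1,0.008,0,0.001,0,0,0,1,0.008,0,0,0,0,0,1,0,0,0,0,0,0,1,0,0,0,0,0,0,1])

```text
clock: 24.67
eef_pos: [0.5132, 0.1577, 0.2491]
tool_rot: [0.514, -0.484, -0.512, -0.488]
ft_force: [-0.2, -0.1, -0.7]
grip_width: 0.0196
```

```bash
python3 - <<'E'
from h import *
goal(t2w([-.075,.0,.071]),TP[2])
E
```

```text
clock 24.67 shift(tool now) [0.0231 0.0022 0.0034] turn [-0.0028  0.0014  0.006 ] deg [-0.2  0.1  0.3] | world d [-0.0022  0.0033 -0.0231] | shift(tool final axes) [0.0231 0.002  0.0034]
 grasp now [0.5141 0.158  0.0941] in tester [-0.072  -0.0032  0.0941] F [-0.2 -0.1 -0.7] w 0.0196 q [ 0.3   0.43 -0.16  0.98 -0.    0.24]
```

Call:
arm_command(moves=[0.01,0.002,0.003,-0.003,0,0.006,1,0.008,0,0,0,0,0,1,0.004,0,0,0,0,0,1,0,0,0,0,0,0,1])

```text
clock: 25.0
eef_pos: [0.5106, 0.1616, 0.2249]
tool_rot: [-0.514, 0.485, 0.515, 0.485]
ft_force: [-0.3, -0.0, -2.5]
grip_width: 0.0197
```

```bash
python3 - <<'E'
from h import *
goal(t2w([-.075,.0,.069]),TP[2])
i=snap(0);crop(i["scene"],290,130,450,250,5,"s15.png")
E
```

```text
clock 25.00 shift(tool now) [ 0.0009 -0.0002 -0.0006] turn [ 0.0019  0.0014 -0.0003] deg [ 0.1  0.1 -0. ] | world d [ 0.0003 -0.0006 -0.0009] | shift(tool final axes) [ 0.0009 -0.0002 -0.0006]
 grasp now [0.5106 0.1618 0.0699] in tester [-0.0753  0.0008  0.0699] F [-0.3 -0.  -2.5] w 0.0197 q [ 0.31  0.46 -0.18  0.93  0.    0.25]
```

View pics/s15.png

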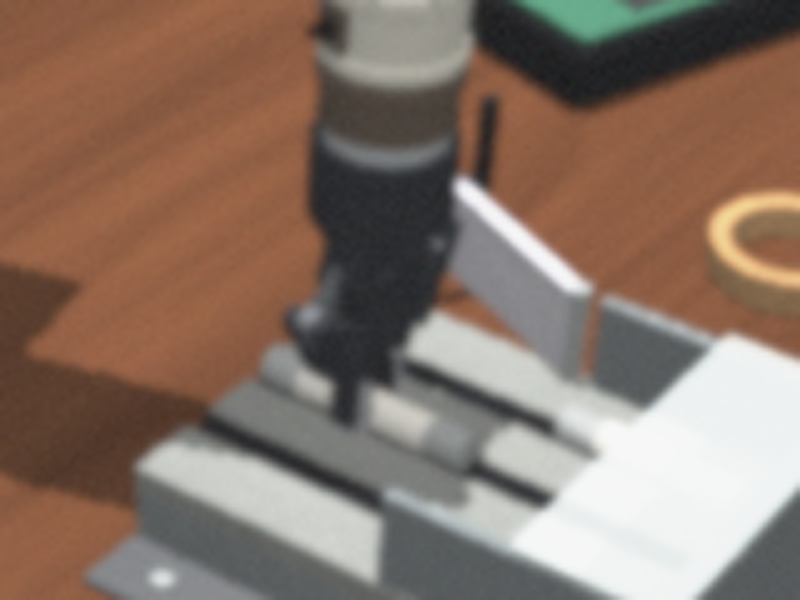

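Fuse 2 lies in the middle groove, its far end (465,445) on the groove line; the first fuse is still home. I'll lower 1.5 mm, release, then back off to the push start.

Call:
arm_command(moves=[0.002,0,0,0,0,0,1,0,0,0,0,0,0,0.3,0,0,0,0,0,0,0.1,0,0,0,0,0,0,0.1,0,0,0,0,0,0,0.1,-0.015,0,0,0,0,0,0.1,-0.02,0,0,0,0,0,0.1,-0.01,0,0,0,0,0,0.5,0,0.02,0,0,0,0,1,0,0.025,0,0,0,0,1,0,0.025,0,0,0,0,1,0,0.018,0,0,0,0,1,0,0.005,0,0,0,0,1,0,0,0,0,0,0,1])

```text
clock: 26.27
eef_pos: [0.418, 0.1561, 0.2742]
tool_rot: [0.516, -0.481, -0.512, -0.491]
ft_force: [0.2, 0.3, -0.3]
grip_width: 0.0001
```

```bash
python3 - <<'E'
from h import *
goal(t2w([-.165,.0,.075]),TP[2])
i=snap(0);crop(i["scene"],290,130,450,250,5,"s16.png")
E
```

```text
clock 26.27 shift(tool now) [ 0.0442 -0.0024 -0.0005] turn [-0.0002  0.005   0.0144] deg [-0.   0.3  0.8] | world d [ 0.003  -0.0001 -0.0442] | shift(tool final axes) [ 0.0442 -0.003  -0.0003]
 grasp now [0.4202 0.157  0.1192] in tester [-0.1658  0.0011  0.1192] F [ 0.2  0.3 -0.3] w 0.0001 q [ 0.36  0.24 -0.36  0.95  0.    0.3 ]
```

View pics/s16.png

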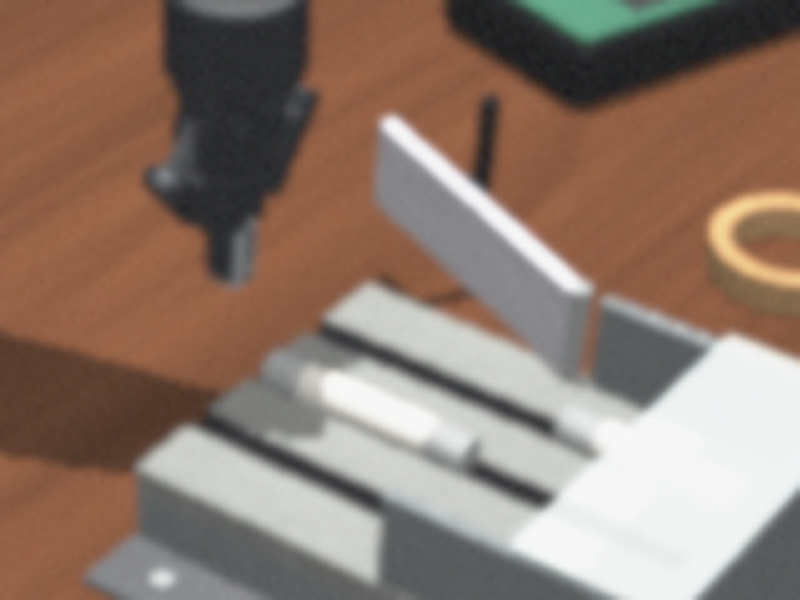

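The fuse sits in the middle groove. I'll lower the shut fingers and push.

Call:
arm_command(moves=[0.018,0.002,0,0,0.005,0.014,1,0.018,0,0,0,0,0,1,0.007,0,0,0,0,0,1,0,0,0,0,0,0,1,0,0,0,0,0,0,1])

```text
clock: 26.78
eef_pos: [0.4247, 0.1576, 0.2316]
tool_rot: [0.515, -0.483, -0.511, -0.49]
ft_force: [0.8, -0.3, -0.3]
grip_width: 0.0
```

```bash
python3 - <<'E'
from h import *
goal(t2w([-.165,.0,.075]),TP[2])
E
```

```text
clock 26.78 shift(tool now) [ 0.0015  0.0038 -0.0015] turn [-0.0025  0.0024  0.0105] deg [-0.1  0.1  0.6] | world d [-0.0036 -0.0017 -0.0016] | shift(tool final axes) [ 0.0016  0.0037 -0.0015]
 grasp now [0.4263 0.1581 0.0766] in tester [-0.1596  0.0018  0.0766] F [ 0.8 -0.3 -0.3] w 0.0 q [ 0.36  0.3  -0.4   0.85 -0.    0.3 ]
```

Call:
arm_command(moves=[0.002,0,-0.001,-0.003,0.002,0.01,1,0,-0.008,0,0,0,0,1,0,-0.012,0,0,0,0,1,0,-0.014,0,0,0,0,1,0.001,-0.014,0,0,0,0,1,0,-0.014,0,0,0,0,1,0,-0.014,0,0,0,0,1,0,-0.014,0,0,0,0,1])

```text
clock: 27.45
eef_pos: [0.5199, 0.1618, 0.2315]
tool_rot: [-0.514, 0.485, 0.515, 0.485]
ft_force: [-0.6, 0.5, -0.7]
grip_width: 0.0002
```

```bash
python3 - <<'E'
from h import *
goal(t2w([.004,.0,.075]),TP[2])
E
```

```text
clock 27.45 shift(tool now) [ 0.0014 -0.07   -0.0004] turn [ 0.0018  0.001  -0.002 ] deg [ 0.1  0.1 -0.1] | world d [ 0.0699  0.0037 -0.0015] | shift(tool final axes) [ 0.0015 -0.07   -0.0003]
 grasp now [0.5196 0.162  0.0765] in tester [-0.0663  0.0004  0.0765] F [-0.6  0.5 -0.7] w 0.0002 q [ 0.3   0.46 -0.15  0.96  0.    0.24]
```

Call:
arm_command(moves=[0.001,-0.014,0,0,0,0,1,0.001,-0.014,0,0,0,0,1,0,-0.01,0,0,0,0,1,0,-0.008,0,0,0,0,1,0,-0.003,0,0,0,0,1])

```text
clock: 27.87
eef_pos: [0.5759, 0.1646, 0.2316]
tool_rot: [-0.514, 0.485, 0.515, 0.486]
ft_force: [-1.0, -0.4, -0.1]
grip_width: -0.0002
```

```bash
python3 - <<'E'
from h import *
goal(t2w([.004,.0,.075]),TP[2])
E
```

```text
clock 27.87 shift(tool now) [ 0.0016 -0.0139  0.0001] turn [0.0009 0.0025 0.0005] deg [0.1 0.1 0. ] | world d [ 0.0139  0.0009 -0.0016] | shift(tool final axes) [ 0.0016 -0.0139  0.0001]
 grasp now [0.5759 0.165  0.0766] in tester [-0.0099  0.0002  0.0766] F [-1.  -0.4 -0.1] w -0.0002 q [0.28 0.56 0.01 1.02 0.   0.22]
```

Call:
arm_command(moves=[0.002,-0.005,0,0,0,0,1,0,-0.004,0,0,0,0,1,0,-0.003,0,0,0,0,1,0,-0.003,0,0,0,0,1])

```text
clock: 28.2
eef_pos: [0.5909, 0.1652, 0.2297]
tool_rot: [-0.512, 0.486, 0.516, 0.485]
ft_force: [-10.6, -0.4, 6.5]
grip_width: 0.0001
```

```bash
python3 - <<'E'
from h import *
goal(t2w([.004,.0,.075]),TP[2])
E
```

```text
clock 28.20 shift(tool now) [-0.0003  0.0011  0.0004] turn [ 0.0009  0.0029 -0.005 ] deg [ 0.1  0.2 -0.3] | world d [-0.0011  0.0003  0.0003] | shift(tool final axes) [-0.0003  0.0011  0.0004]
 grasp now [0.5901 0.1656 0.0747] in tester [0.0043 0.0001 0.0747] F [-10.6  -0.4   6.5] w 0.0001 q [0.27 0.59 0.06 1.05 0.   0.21]
```

Call:
arm_command(moves=[0,-0.004,0,0,0,0,1,0,-0.004,0,0,0,-0.02,1])

```text
clock: 28.37
eef_pos: [0.5917, 0.1653, 0.2289]
tool_rot: [-0.512, 0.486, 0.518, 0.483]
ft_force: [-25.1, -0.7, 15.3]
grip_width: -0.0
```

```bash
python3 - <<'E'
from h import *
goal(t2w([.004,.0,.075]),TP[2])
E
```

```text
clock 28.37 shift(tool now) [-0.0011  0.0019  0.0004] turn [ 0.0025  0.003  -0.0089] deg [ 0.1  0.2 -0.5] | world d [-0.0019  0.0003  0.0011] | shift(tool final axes) [-0.0011  0.0019  0.0004]
 grasp now [0.5903 0.1656 0.0739] in tester [0.0045 0.0001 0.0739] F [-25.1  -0.7  15.3] w -0.0 q [0.27 0.59 0.06 1.05 0.   0.21]
```

Home: it holds at 25 N with the tip at x = 0.0045, the same place as before. Now back off and go for fuse 3.

Call:
arm_command(moves=[0,0.015,0,0,0,-0.009,1,-0.01,0.02,0,0,0,0,1,-0.03,0.01,0,0,0,0,1,-0.03,0,0,0,0,0,1,-0.03,0,-0.02,0,0,0,0.3,-0.01,0,-0.035,0,0,0,-0.3,0,0,-0.038,0,0,0,-0.3,0,0,-0.038,0,0,0,-0.3,0,0,-0.038,0,0,0,-0.3,0,0,-0.038,0,0,0,-0.3,0,0,-0.038,0,0,0,-0.3,0,0,-0.038,0,0,0,-0.3,0,0,-0.02,0,0,0,-0.3,0,0,0,0,0,0,-0.3])

```text
clock: 29.53
eef_pos: [0.5656, -0.1512, 0.3495]
tool_rot: [0.522, -0.48, -0.512, -0.484]
ft_force: [0.2, 0.1, -0.5]
grip_width: 0.0552
```

```bash
python3 - <<'E'
from h import *
i=fmeas()
goal([.544,-.382,.10],0.163)
crop(i["scene"],330,130,490,250,5,"s17.png");crop(i["top"],160,135,320,290,5,"t17.png")
cv2.imwrite("pics/s17f.png",i["scene"])
E
```

```text
fuse [ 0.577  -0.1785  0.1785] miss 0.1638 yaw -0.579 rad -33.2 deg top@14 [ 0.5393 -0.2683  0.014 ] scene@14 [0.527  0.0153 0.014 ] n 1 2 len 0.382
clock 29.63 shift(tool now) [ 0.0947  0.04   -0.2313] turn [-0.089  -0.0044  0.0137] deg [-5.1 -0.3  0.8] | world d [-0.0215 -0.2338 -0.0944] | shift(tool final axes) [ 0.0944  0.0592 -0.2273]
 grasp now [ 0.5677 -0.1486  0.1944] in tester [-0.0359 -0.3123  0.1944] F [-0.  -0.1  0.2] w 0.0555 q [-0.26  0.43  0.13  1.26  0.   -0.33]
```

View pics/t17.png

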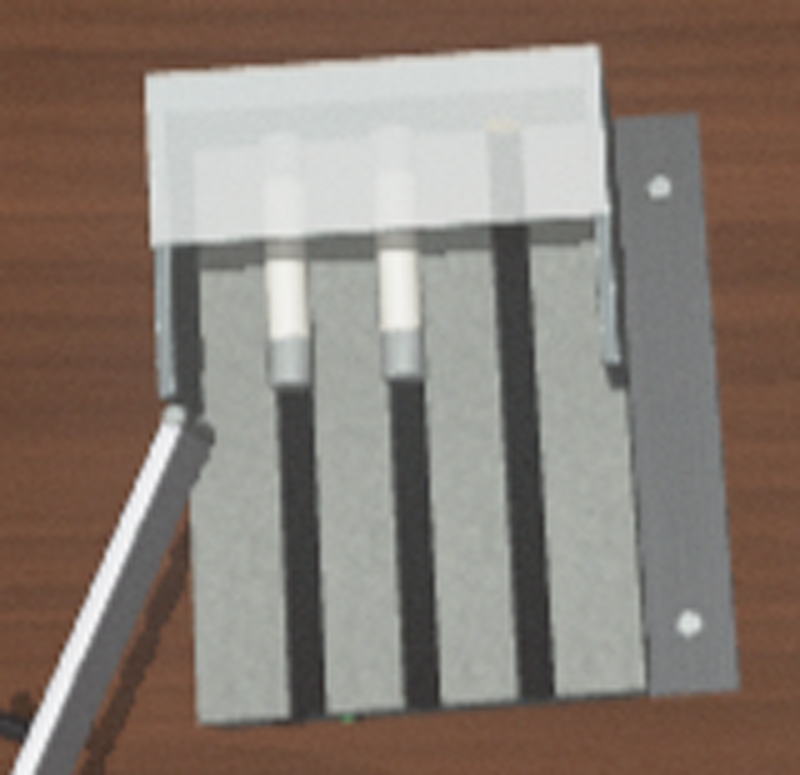

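View pics/s17f.png

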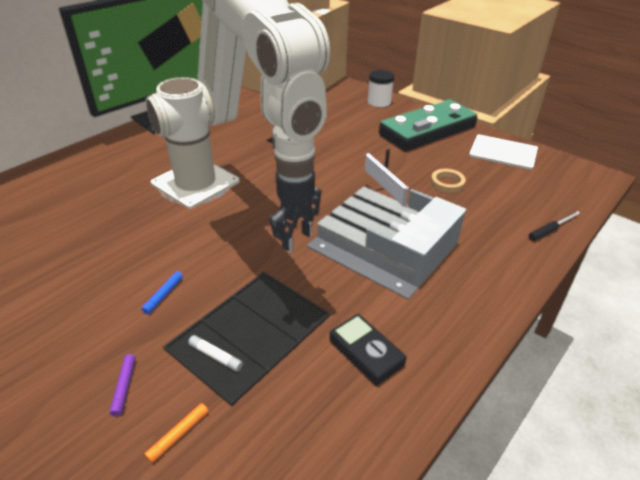

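Both placed fuses are home and level, with near ends at top crop (290,387) and (404,381). Fuse 3 hasn't moved from scene (215,352).

Call:
arm_command(moves=[0,0,0,-0.089,0,0.013,-0.3,0.005,0.009,-0.033,0,0,0,-0.3,0.005,0.009,-0.033,0,0,0,-0.3,0.005,0.009,-0.033,0,0,0,-0.3,0.005,0.009,-0.033,0,0,0,-0.3,0.005,0.009,-0.033,0,0,0,-0.3,0.005,0.006,-0.028,0,0,0,-0.3,0.005,0,-0.012,0,0,0,-0.3,0,0,0,0,0,0,-0.3,0,0,0,0,0,0,-0.3])

```text
clock: 30.47
eef_pos: [0.557, -0.3487, 0.3147]
tool_rot: [0.548, -0.447, -0.545, -0.45]
ft_force: [0.4, -0.3, 0.2]
grip_width: 0.0559
```

```bash
python3 - <<'E'
from h import *
goal([.544,-.382,.07],0.163)
E
```

```text
clock 30.47 shift(tool now) [ 0.0896  0.0197 -0.0301] turn [0.0327 0.0003 0.0049] deg [1.9 0.  0.3] | world d [-0.013  -0.0333 -0.0897] | shift(tool final axes) [ 0.0897  0.0182 -0.0307]
 grasp now [ 0.5577 -0.3486  0.1597] in tester [-0.0572 -0.5114  0.1597] F [ 0.4 -0.3  0.2] w 0.0559 q [-0.56  0.6   0.32  1.28  0.   -0.76]
```

Call:
arm_command(moves=[0,0.009,-0.015,0.033,0,0.005,-0.3,0.01,0.007,-0.012,0,0,0,-0.3,0.02,0.001,-0.002,0,0,0,-0.3,0.02,0,0,0,0,0,-0.3,0.015,0,0,0,0,0,-0.3,0,0,0,0,0,0,-0.3,0,0,0,0,0,0,-0.3])

```text
clock: 31.05
eef_pos: [0.5471, -0.3754, 0.249]
tool_rot: [0.542, -0.455, -0.54, -0.456]
ft_force: [0.3, -0.2, 0.8]
grip_width: 0.0557
```

```bash
python3 - <<'E'
from h import *
goal([.544,-.382,.026],0.163)
i=snap(0);crop(i["scene"],160,220,360,400,4,"s18.png")
E
```

```text
clock 31.05 shift(tool now) [ 0.068   0.0044 -0.0059] turn [ 0.0089 -0.0008  0.0025] deg [ 0.5 -0.   0.1] | world d [-0.0031 -0.0066 -0.068 ] | shift(tool final axes) [ 0.068   0.0041 -0.006 ]
 grasp now [ 0.5475 -0.3754  0.094 ] in tester [-0.0689 -0.5377  0.094 ] F [ 0.3 -0.2  0.8] w 0.0557 q [-0.6   0.66  0.24  1.15  0.   -0.77]
```

View pics/s18.png

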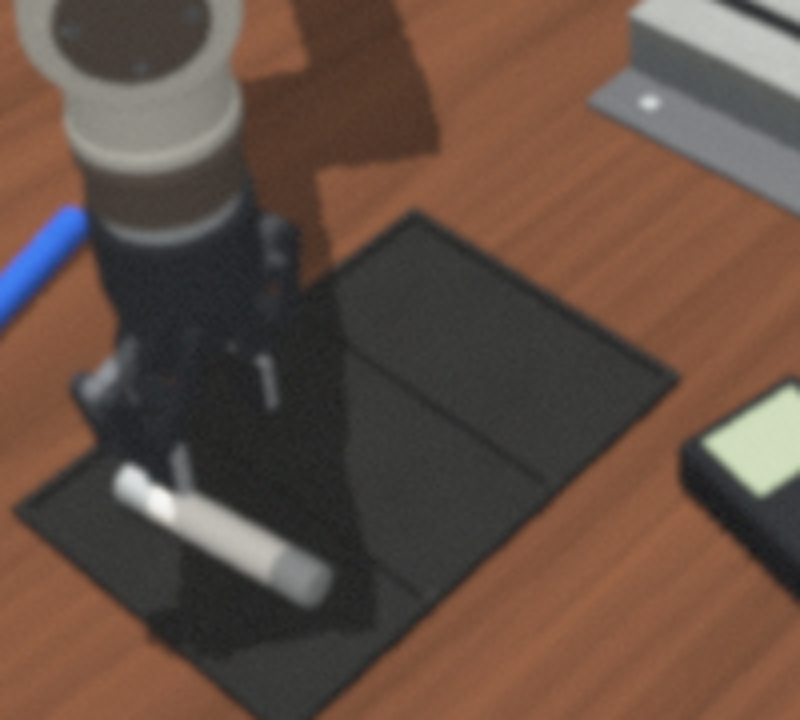

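Call:
arm_command(moves=[0,0.003,-0.004,0.009,0,0.002,-0.3,0.015,0.001,-0.002,0,0,0,-0.3,0.015,0,0,0,0,0,-0.3,0,0,0,0,0,0,-0.3,0,0,0,0,0,0,-0.3])

```text
clock: 31.57
eef_pos: [0.5463, -0.3842, 0.2266]
tool_rot: [0.544, -0.458, -0.534, -0.458]
ft_force: [-0.7, -0.2, 1.0]
grip_width: 0.0556
```

```bash
python3 - <<'E'
from h import *
goal([.544,-.382,.026],0.163)
i=snap(0);crop(i["scene"],160,220,360,400,4,"s19.png")
E
```

```text
clock 31.57 shift(tool now) [0.0456 0.0024 0.0031] turn [-0.0008 -0.0108  0.0096] deg [-0.  -0.6  0.5] | world d [-0.0023  0.0022 -0.0456] | shift(tool final axes) [0.0456 0.002  0.0026]
 grasp now [ 0.5481 -0.3857  0.0716] in tester [-0.0689 -0.5479  0.0716] F [-0.7 -0.2  1. ] w 0.0556 q [-0.61  0.68  0.22  1.1  -0.   -0.77]
```

View pics/s19.png

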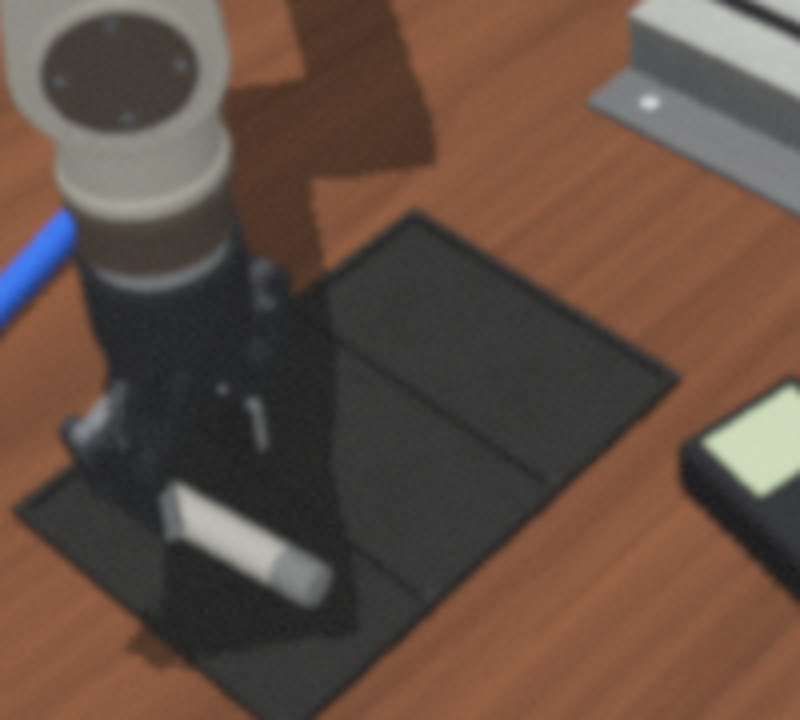

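The fingers straddle fuse 3, so I'll go down.

Call:
arm_command(moves=[0.015,0.002,0.002,0,-0.01,0.009,-0.3,0.014,0,0,0,0,0,-0.3,0.009,0,0,0,0,0,-0.3,0,0,0,0,0,0,-0.3])

```text
clock: 32.0
eef_pos: [0.5452, -0.3833, 0.19]
tool_rot: [0.541, -0.458, -0.537, -0.458]
ft_force: [0.3, 0.8, -0.9]
grip_width: 0.0556
```

```bash
python3 - <<'E'
from h import *
goal([.544,-.382,.026],0.163)
E
```

```text
clock 32.00 shift(tool now) [0.009  0.001  0.0015] turn [-0.0007 -0.0042  0.0043] deg [-0.  -0.2  0.2] | world d [-0.0012  0.0013 -0.009 ] | shift(tool final axes) [0.009  0.0009 0.0014]
 grasp now [ 0.5459 -0.3838  0.035 ] in tester [-0.071 -0.546  0.035] F [ 0.3  0.8 -0.9] w 0.0556 q [-0.61  0.72  0.18  1.03 -0.   -0.78]
```

Call:
arm_command(moves=[0.006,0.001,0.001,0,-0.004,0.004,-0.3,0.003,0,0,0,0,0,-0.3,0,0,0,0,0,0,1,0,0,0,0,0,0,1,0,0,0,0,0,0,1,0,0,0,0,0,0,1,0,0,0,0,0,0,1,0,0,0,0,0,0,1,0,0,0,0,0,0,1])

```text
clock: 32.75
eef_pos: [0.5441, -0.3823, 0.1807]
tool_rot: [-0.539, 0.458, 0.539, 0.458]
ft_force: [-1.0, 0.3, -1.2]
grip_width: 0.0194
```

Call:
arm_command(moves=[-0.015,0,0,0,0,0,1,-0.025,0,0,0,0,0,1,-0.03,0,0,0,0,0,1,-0.03,0,0,0,0,0,1,-0.03,0,0,0,0,0,1,-0.01,0,0,0.06,0,0,1,0,0,0,0.05,0,0,1,0,0,0,0,0,0,1])

```text
clock: 33.42
eef_pos: [0.5433, -0.3818, 0.3245]
tool_rot: [-0.509, 0.488, 0.514, 0.488]
ft_force: [0.7, -0.4, -1.9]
grip_width: 0.0195
```

```bash
python3 - <<'E'
from h import *
goal(t2w([-.075,-.055,.12]),TP[2])
E
```

```text
clock 33.42 shift(tool now) [0.0517 0.0056 0.4886] turn [-0.009   0.0045 -0.0056] deg [-0.5  0.3 -0.3] | world d [-0.0292  0.4879 -0.0495] | shift(tool final axes) [0.0495 0.0015 0.4888]
 grasp now [ 0.5424 -0.3812  0.1695] in tester [-0.0744 -0.5431  0.1695] F [ 0.7 -0.4 -1.9] w 0.0195 q [-0.61  0.61  0.37  1.33  0.   -0.66]
```

Call:
arm_command(moves=[0,0,0.02,-0.009,0.004,-0.005,1,0,0,0.032,0,0,0,1,0,0,0.035,0,0,0,1,0,0,0.035,0,0,0,1,0,0,0.035,0,0,0,1,0,0,0.035,0,0,0,1,0,0,0.035,0,0,0,1,0,0,0.035,0,0,0,1,0,0,0.035,0,0,0,1,0,0,0.035,0,0,0,1,0,0,0.035,0,0,0,1,0,0,0.035,0,0,0,1,0,0,0.03,0,0,0,1,0,0,0.02,0,0,0,1,0,0,0.01,0,0,0,1,0,0,0.005,0,0,0,1,0,0,0,0,0,0,1,0,0,0,0,0,0,1])

```text
clock: 34.92
eef_pos: [0.5076, 0.1021, 0.3143]
tool_rot: [-0.516, 0.484, 0.521, 0.478]
ft_force: [-0.2, -0.2, -1.4]
grip_width: 0.0195
```

```bash
python3 - <<'E'
from h import *
goal(t2w([-.075,-.055,.10]),TP[2])
E
```

```text
clock 34.92 shift(tool now) [ 0.0592 -0.0074  0.0036] turn [ 0.0175 -0.0011 -0.0111] deg [ 1.  -0.1 -0.6] | world d [ 0.0064  0.0041 -0.0593] | shift(tool final axes) [ 0.0593 -0.0066  0.0037]
 grasp now [0.5059 0.1018 0.1593] in tester [-0.0834 -0.0589  0.1593] F [-0.2 -0.2 -1.4] w 0.0195 q [ 0.2   0.34 -0.11  1.14  0.    0.12]
```

Call:
arm_command(moves=[0,-0.006,0.002,0.017,0,-0.011,1,0.015,0,0,0,0,0,1,0.02,0,0,0,0,0,1,0.015,0,0,0,0,0,1,0,0,0,0,0,0,1,0,0,0,0,0,0,1])

```text
clock: 35.42
eef_pos: [0.5179, 0.0976, 0.264]
tool_rot: [0.513, -0.488, -0.508, -0.491]
ft_force: [-0.5, -0.1, -0.9]
grip_width: 0.02
```

```bash
python3 - <<'E'
from h import *
goal(t2w([-.075,-.055,.071]),TP[2])
E
```

```text
clock 35.42 shift(tool now) [0.038  0.0038 0.0088] turn [-0.0156 -0.0026  0.0082] deg [-0.9 -0.1  0.5] | world d [-0.0038  0.0086 -0.038 ] | shift(tool final axes) [0.038  0.0033 0.0088]
 grasp now [0.5192 0.0972 0.109 ] in tester [-0.0704 -0.0642  0.109 ] F [-0.5 -0.1 -0.9] w 0.02 q [ 0.19  0.39 -0.17  1.   -0.    0.15]
```

Call:
arm_command(moves=[0,0.002,0.005,-0.015,-0.002,0.008,1,0.008,0.001,0.003,0,0,0,1,0.008,0,0,0,0,0,1,0,0,0,0,0,0,1,0,0,0,0,0,0,1])

```text
clock: 35.83
eef_pos: [0.5162, 0.1047, 0.2495]
tool_rot: [0.514, -0.485, -0.512, -0.488]
ft_force: [0.5, -0.4, -0.9]
grip_width: 0.0199
```

```bash
python3 - <<'E'
from h import *
goal(t2w([-.075,-.055,.071]),TP[2])
E
```

```text
clock 35.83 shift(tool now) [0.0235 0.0022 0.0016] turn [-0.003   0.0001  0.0048] deg [-0.2  0.   0.3] | world d [-0.0022  0.0015 -0.0235] | shift(tool final axes) [0.0235 0.0021 0.0016]
 grasp now [0.5169 0.1047 0.0945] in tester [-0.0722 -0.0566  0.0945] F [ 0.5 -0.4 -0.9] w 0.0199 q [ 0.2   0.41 -0.18  0.97 -0.    0.15]
```

Call:
arm_command(moves=[0.01,0.002,0.0015,-0.003,0,0.005,1,0.008,0,0,0,0,0,1,0.004,0,0,0,0,0,1,0,0,0,0,0,0,1])

```text
clock: 36.17
eef_pos: [0.5141, 0.1066, 0.2259]
tool_rot: [0.514, -0.485, -0.514, -0.486]
ft_force: [-0.2, -0.8, -0.5]
grip_width: 0.0196
```

```bash
python3 - <<'E'
from h import *
goal(t2w([-.075,-.055,.069]),TP[2])
i=snap(0);crop(i["scene"],290,130,450,250,5,"s20.png")
E
```

```text
clock 36.17 shift(tool now) [ 0.0019  0.     -0.0005] turn [0.0011 0.0002 0.0007] deg [0.1 0.  0. ] | world d [-0.     -0.0005 -0.0019] | shift(tool final axes) [ 0.0019  0.     -0.0005]
 grasp now [0.5142 0.1067 0.0709] in tester [-0.0748 -0.0545  0.0709] F [-0.2 -0.8 -0.5] w 0.0196 q [ 0.2   0.44 -0.21  0.92  0.    0.15]
```

View pics/s20.png

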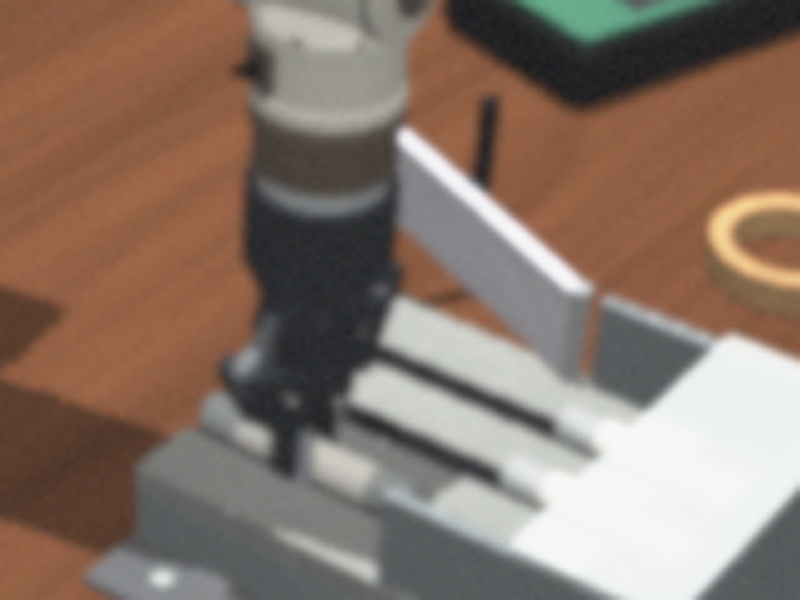

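Fuse 3 is over the right groove and aligned with it. I'll lower 2.5 mm, release, lift, shut the fingers and back off.

Call:
arm_command(moves=[0.003,0,0,0,0,0,1,0,0,0,0,0,0,0.3,0,0,0,0,0,0,0.1,0,0,0,0,0,0,0.1,0,0,0,0,0,0,0.1,-0.015,0,0,0,0,0,0.1,-0.02,0,0,0,0,0,0.1,-0.01,0,0,0,0,0,0.5,0,0.02,0,0,0,0,1,0,0.025,0,0,0,0,1,0,0.025,0,0,0,0,1,0,0.018,0,0,0,0,1,0,0.007,0,0,0,0,1,0,0,0,0,0,0,1])

```text
clock: 37.43
eef_pos: [0.4185, 0.1009, 0.2733]
tool_rot: [0.516, -0.482, -0.511, -0.489]
ft_force: [-0.8, -0.2, 0.5]
grip_width: 0.0001
```

```bash
python3 - <<'E'
from h import *
goal(t2w([-.165,-.055,.075]),TP[2])
i=snap(0);crop(i["scene"],290,130,450,250,5,"s21.png")
E
```

```text
clock 37.43 shift(tool now) [ 0.0433 -0.0051 -0.0003] turn [-0.0003  0.0019  0.0124] deg [-0.   0.1  0.7] | world d [ 0.0056  0.0001 -0.0433] | shift(tool final axes) [ 0.0433 -0.0056 -0.0002]
 grasp now [0.4205 0.1014 0.1183] in tester [-0.1687 -0.0545  0.1183] F [-0.8 -0.2  0.5] w 0.0001 q [ 0.24  0.21 -0.4   0.95 -0.    0.18]
```

View pics/s21.png

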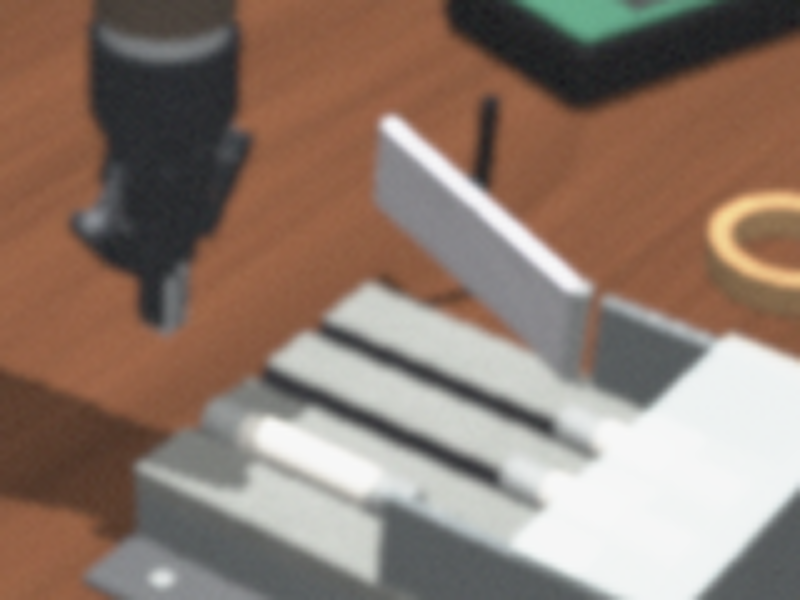

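The fuse is in the right groove. I'll lower and push.

Call:
arm_command(moves=[0.018,0.001,0,0,0.002,0.012,1,0.018,0,0,0,0,0,1,0.007,0,0,0,0,0,1,0,0,0,0,0,0,1,0,0,0,0,0,0,1])

```text
clock: 37.95
eef_pos: [0.4268, 0.1022, 0.231]
tool_rot: [0.516, -0.482, -0.511, -0.489]
ft_force: [0.4, -0.0, 0.1]
grip_width: -0.0003
```

```bash
python3 - <<'E'
from h import *
goal(t2w([-.165,-.055,.075]),TP[2])
E
```

```text
clock 37.95 shift(tool now) [ 0.001   0.0027 -0.0011] turn [-0.0015  0.0015  0.0122] deg [-0.1  0.1  0.7] | world d [-0.0026 -0.0012 -0.001 ] | shift(tool final axes) [ 0.001   0.0027 -0.0011]
 grasp now [0.4287 0.1026 0.0761] in tester [-0.1604 -0.0537  0.0761] F [ 0.4 -0.   0.1] w -0.0003 q [ 0.24  0.28 -0.44  0.84 -0.    0.18]
```

Call:
arm_command(moves=[0.002,0,-0.001,-0.001,0.001,0.012,1,0,-0.008,0,0,0,0,1,0,-0.012,0,0,0,0,1,0,-0.014,0,0,0,0,1,0.001,-0.014,0,0,0,0,1,0,-0.014,0,0,0,0,1,0,-0.014,0,0,0,0,1,0,-0.014,0,0,0,0,1,0.001,-0.014,0,0,0,0,1,0.001,-0.014,0,0,0,0,1])

```text
clock: 38.78
eef_pos: [0.5533, 0.108, 0.2304]
tool_rot: [-0.514, 0.485, 0.514, 0.486]
ft_force: [-1.8, 1.1, 0.9]
grip_width: -0.0001
```

```bash
python3 - <<'E'
from h import *
goal(t2w([.004,-.055,.075]),TP[2])
E
```

```text
clock 38.78 shift(tool now) [ 0.0004 -0.0397  0.0004] turn [-0.0001  0.0014  0.    ] deg [-0.   0.1  0. ] | world d [ 0.0396  0.0026 -0.0004] | shift(tool final axes) [ 0.0004 -0.0397  0.0003]
 grasp now [0.5533 0.1082 0.0754] in tester [-0.0357 -0.0551  0.0754] F [-1.8  1.1  0.9] w -0.0001 q [ 0.19  0.5  -0.1   0.98  0.    0.14]
```

Call:
arm_command(moves=[0,-0.012,0,0,0,0,1,0,-0.008,0,0,0,0,1,0,-0.005,0,0,0,0,1,0,-0.003,0,0,0,0,1,0,-0.003,0,0,0,0,1])

```text
clock: 39.2
eef_pos: [0.5907, 0.1097, 0.2318]
tool_rot: [0.514, -0.484, -0.513, -0.487]
ft_force: [0.1, -1.2, -0.7]
grip_width: -0.0001
```

```bash
python3 - <<'E'
from h import *
goal(t2w([.004,-.055,.075]),TP[2])
E
```

```text
clock 39.20 shift(tool now) [ 0.0018 -0.0023  0.0008] turn [-0.001   0.002   0.0037] deg [-0.1  0.1  0.2] | world d [ 0.0022  0.0009 -0.0018] | shift(tool final axes) [ 0.0018 -0.0023  0.0008]
 grasp now [0.5913 0.11   0.0768] in tester [ 0.0023 -0.0555  0.0768] F [ 0.1 -1.2 -0.7] w -0.0001 q [0.18 0.56 0.01 1.02 0.   0.13]
```

Call:
arm_command(moves=[0.001,-0.003,0,0,0,0,1,0,-0.003,0,0,0,0,1])

```text
clock: 39.37
eef_pos: [0.5942, 0.1099, 0.2307]
tool_rot: [-0.512, 0.487, 0.516, 0.485]
ft_force: [-10.5, -0.6, 7.0]
grip_width: -0.0
```

```bash
python3 - <<'E'
from h import *
goal(t2w([.004,-.055,.075]),TP[2])
E
```

```text
clock 39.37 shift(tool now) [0.0007 0.0013 0.0008] turn [-0.0007  0.0023 -0.0053] deg [-0.   0.1 -0.3] | world d [-0.0013  0.0008 -0.0007] | shift(tool final axes) [0.0007 0.0013 0.0008]
 grasp now [0.5934 0.1102 0.0757] in tester [ 0.0044 -0.0555  0.0757] F [-10.5  -0.6   7. ] w -0.0 q [0.18 0.57 0.03 1.04 0.   0.13]
```

Call:
arm_command(moves=[0,-0.004,0,0,0,0,1,0,-0.004,0,0,0,-0.01,1])

```text
clock: 39.53
eef_pos: [0.5959, 0.1099, 0.2301]
tool_rot: [-0.51, 0.489, 0.518, 0.482]
ft_force: [-17.2, -0.9, 11.5]
grip_width: -0.0003
```

Call:
arm_command(moves=[0,0.015,0,0,0,-0.009,1,-0.01,0.02,0,0,0,0,1,-0.03,0.02,0,0,0,0,1,-0.03,0.02,0,0,0,0,1,-0.03,0.02,0,0,0,0,1,-0.01,0.02,0,0,0,0,1,0,0.02,0,0,0,0,1,0,0.02,0,0,0,0,1,0,0.01,0,0,0,0,1,0,0,0,0,0,0,1])

```text
clock: 40.37
eef_pos: [0.4229, 0.0996, 0.3476]
tool_rot: [-0.512, 0.486, 0.516, 0.485]
ft_force: [-0.5, 0.3, 0.5]
grip_width: 0.0004
```

```bash
python3 - <<'E'
from h import *
goal(t2w(handle(2.0))+[0,0,.08],TP[2])
i=snap(0)
crop(i["scene"],330,130,490,250,5,"s22.png");crop(i["top"],160,135,320,290,5,"t22.png")
E
```

```text
clock 40.37 shift(tool now) [ 0.0052 -0.033   0.2638] turn [ 0.0012  0.0027 -0.0049] deg [ 0.1  0.2 -0.3] | world d [ 0.0176  0.2652 -0.0046] | shift(tool final axes) [ 0.0046 -0.0326  0.2638]
 grasp now [0.4221 0.1    0.1926] in tester [-0.1672 -0.0559  0.1926] F [-0.5  0.3  0.5] w 0.0004 q [ 0.23  0.15 -0.26  1.16  0.    0.17]
```

View pics/t22.png

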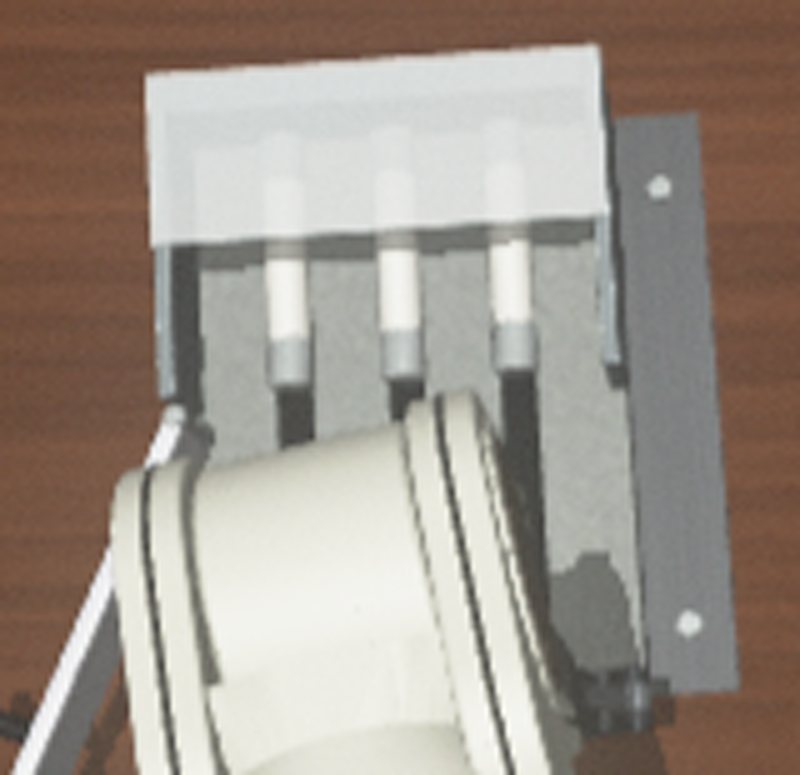

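View pics/s22.png

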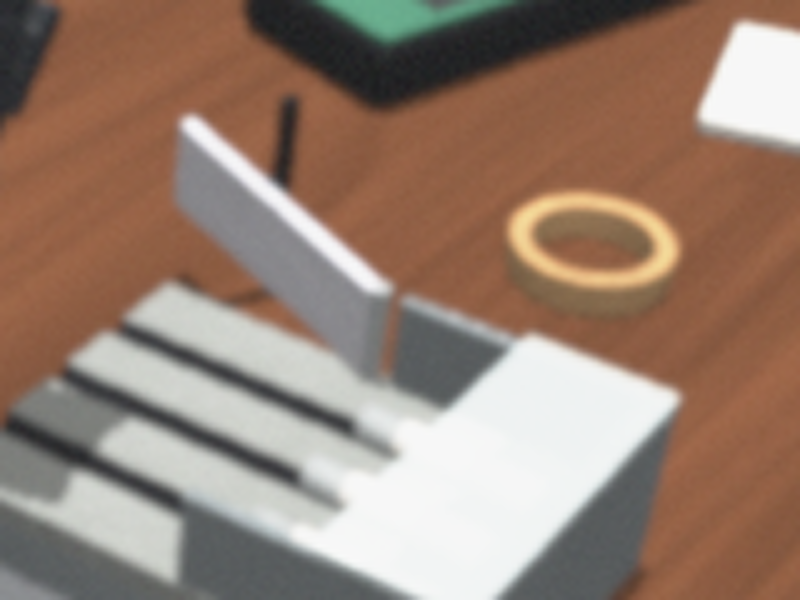

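All three fuses are home and line up, with near ends at top crop (290,387), (404,381) and (517,373). The right one stopped at x = 0.0044 under about 17 N. Next I go to the handle to shut the door.

Call:
arm_command(moves=[0,-0.003,0.02,0,0,-0.005,0.2,0,-0.004,0.032,0,0,0,0.2,0,-0.004,0.035,0,0,0,0.2,0,-0.004,0.035,0,0,0,0.2,0,-0.004,0.035,0,0,0,0.2,0,-0.004,0.032,0,0,0,0.2,0,-0.004,0.025,0,0,0,0.2,0,-0.002,0.015,0,0,0,0.2,0,0,0.01,0,0,0,0.2,0,0,0.005,0,0,0,0.2,0,0,0,0,0,0,0.2])

```text
clock: 41.38
eef_pos: [0.453, 0.3607, 0.34]
tool_rot: [0.513, -0.486, -0.511, -0.489]
ft_force: [-0.3, -0.8, 0.4]
grip_width: 0.0343
```

```bash
python3 - <<'E'
from h import *
goal(t2w([-.137,.209,.165]),TP[2])
i=snap(0)
crop(i["scene"],290,50,450,250,4,"s23.png");crop(i["top"],60,200,240,350,4,"t23.png")
# handle top in earlier images: scene crop s22 (290,97) 
print(w2t(atz("scene",cx([(290,97)],330,130,5)[0],.132)))
E
```

```text
clock 41.38 shift(tool now) [0.0199 0.0156 0.0062] turn [-0.007   0.0007  0.0043] deg [-0.4  0.   0.2] | world d [-0.0158  0.0055 -0.02  ] | shift(tool final axes) [0.02   0.0155 0.0063]
 grasp now [0.4536 0.3609 0.185 ] in tester [-0.1208  0.2028  0.185 ] F [-0.3 -0.8  0.4] w 0.0343 q [ 0.67  0.43  0.1   1.24 -0.    0.62]
[-0.13448879  0.20945883  0.132     ]
```

View pics/s23.png

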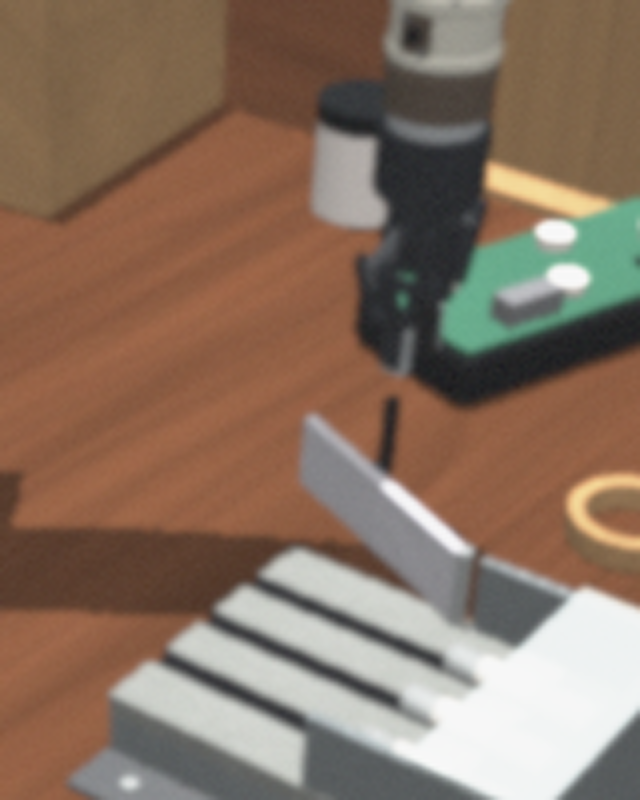

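View pics/t23.png

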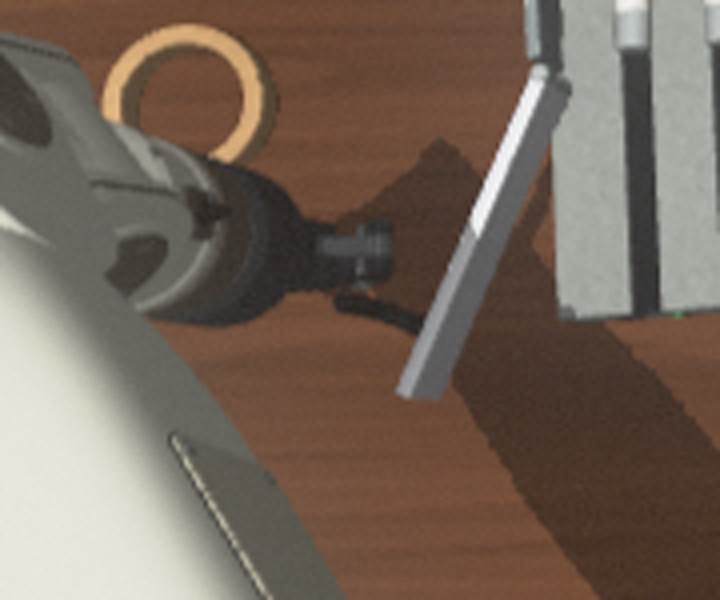

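```bash
python3 - <<'E'
from h import *
print(w2t(atz("top",cx([(342,300)],60,200,4)[0],.132)))
E
```

```text
[-0.13440549  0.20514154  0.132     ]
```

Call:
arm_command(moves=[0,0.008,0.003,-0.007,0,0.004,0.2,0,0.007,0.003,0,0,0,0.2,0,0,0,0,0,0,0.2,0,0,0,0,0,0,0.2])

```text
clock: 41.82
eef_pos: [0.4364, 0.3612, 0.3407]
tool_rot: [-0.513, 0.488, 0.513, 0.486]
ft_force: [-0.6, -0.9, -0.1]
grip_width: 0.0341
```

```bash
python3 - <<'E'
from h import *
goal(t2w([-.137,.209,.115]),TP[2])
E
```

```text
clock 41.82 shift(tool now) [ 0.0707 -0.0011  0.005 ] turn [-0.0057 -0.0011 -0.0012] deg [-0.3 -0.1 -0.1] | world d [ 0.0008  0.005  -0.0707] | shift(tool final axes) [ 0.0707 -0.001   0.0049]
 grasp now [0.4362 0.3611 0.1857] in tester [-0.1382  0.2039  0.1857] F [-0.6 -0.9 -0.1] w 0.0341 q [ 0.69  0.41  0.07  1.24 -0.    0.64]
```

Call:
arm_command(moves=[0,-0.001,0.004,-0.005,0,0,0.2,0.015,0,0,0,0,0,0.2,0.02,0,0,0,0,0,0.2,0.012,0,0,0,0,0,0.2,0,0,0,0,0,0,0.2])

```text
clock: 42.23
eef_pos: [0.438, 0.3655, 0.2961]
tool_rot: [0.514, -0.483, -0.513, -0.488]
ft_force: [0.1, -1.1, -0.2]
grip_width: 0.0339
```

```bash
python3 - <<'E'
from h import *
goal(t2w([-.136,.208,.113]),TP[2])
i=snap(0)
crop(i["scene"],290,50,450,250,4,"s24.png")
E
```

```text
clock 42.23 shift(tool now) [ 0.0281 -0.0001 -0.0004] turn [-0.0009  0.0038  0.0058] deg [-0.1  0.2  0.3] | world d [ 0.0002 -0.0002 -0.0281] | shift(tool final axes) [ 0.0281 -0.0002 -0.0003]
 grasp now [0.4388 0.3661 0.1411] in tester [-0.1353  0.2088  0.1411] F [ 0.1 -1.1 -0.2] w 0.0339 q [ 0.7   0.44  0.    1.13 -0.    0.64]
```

View pics/s24.png

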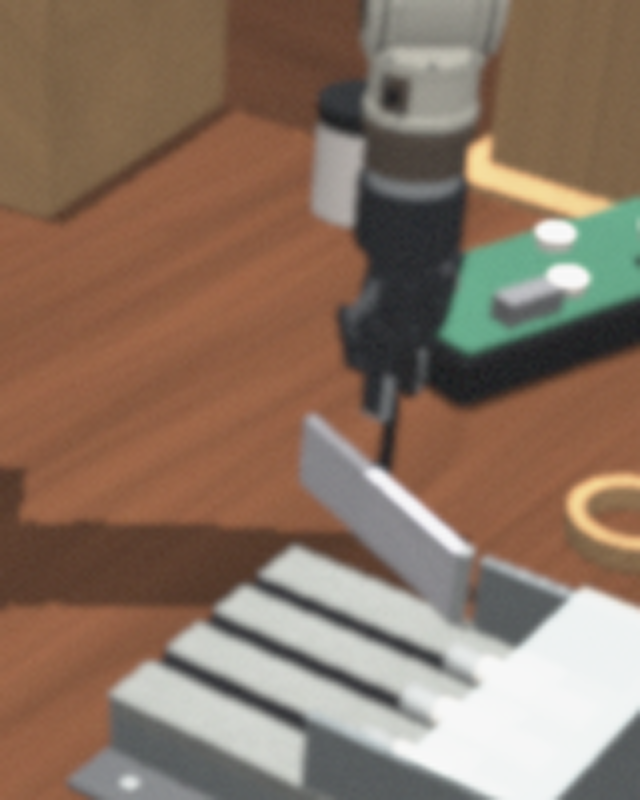

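The handle passes between the finger tips at (380,410) and (412,395). I'll go down and grip.

Call:
arm_command(moves=[0.013,0,0,0,0.003,0.005,0.2,0.01,0,0,0,0,0,0.2,0,0,0,0,0,0,0.6,0,0,0,0,0,0,1,0,0,0,0,0,0,1,0,0,0,0,0,0,1,0,0,0,0,0,0,1])

```text
clock: 42.92
eef_pos: [0.44, 0.3669, 0.2764]
tool_rot: [0.514, -0.483, -0.513, -0.489]
ft_force: [0.8, 0.2, -1.4]
grip_width: 0.0095
```

```bash
python3 - <<'E'
from h import *
goal(t2w([-.136,.208,.113]),TP[2])
E
```

```text
clock 42.92 shift(tool now) [ 0.0084  0.0019 -0.0016] turn [-0.0013  0.0054  0.0076] deg [-0.1  0.3  0.4] | world d [-0.0018 -0.0016 -0.0084] | shift(tool final axes) [ 0.0084  0.0019 -0.0015]
 grasp now [0.4411 0.3678 0.1214] in tester [-0.133   0.2104  0.1214] F [ 0.8  0.2 -1.4] w 0.0095 q [ 0.7   0.46 -0.02  1.08 -0.    0.64]
```

Call:
arm_command(moves=[0,0.007,-0.009,0,0,0.004,1,0,0.007,-0.01,0,0,0.003,1,0,0.006,-0.011,0,0,0,1,0,0.005,-0.011,0,0,0,1,0,0.004,-0.012,0,0,0,1,0,0.004,-0.012,0,0,0,1,0,0.002,-0.012,0,0,0,1])

```text
clock: 43.5
eef_pos: [0.4065, 0.2903, 0.2763]
tool_rot: [-0.511, 0.48, 0.521, 0.486]
ft_force: [-4.2, 2.2, 2.7]
grip_width: 0.01
```

```bash
cat >> h.py <<'E'
def arc():
    o=bot.get_obs();M=R.from_quat(o["tool_rot"]).as_matrix();g=w2t(o["eef_pos"]+.155*M[:,0])
    d=g[:2]-[-.007,.1];th=-(np.arctan2(d[1],d[0])-np.arctan2(-.16,-.045));th=(th+np.pi)%(2*np.pi)-np.pi
    print("theta",th.round(3),"rad err mm",((np.hypot(*d)-np.hypot(.16,.045))*1e3).round(1))
    for k in range(1,7):
        n=handle(th-.075*k)-handle(th-.075*(k-1));print((-n[0]).round(4),n[1].round(4),end="; ")
    print()
E
python3 - <<'E'
from h import *
goal(t2w([-.136,.208,.113]),TP[2]);arc()
E
```

```text
clock 43.50 shift(tool now) [ 0.0093 -0.0366  0.0726] turn [ 0.0094  0.0167 -0.0036] deg [ 0.5  1.  -0.2] | world d [ 0.0317  0.075  -0.0083] | shift(tool final axes) [ 0.0083 -0.0359  0.073 ]
 grasp now [0.4058 0.2928 0.1213] in tester [-0.1725  0.1375  0.1213] F [-4.2  2.2  2.7] w 0.01 q [ 0.62  0.33 -0.22  1.01  0.02  0.55]
theta 1.52 rad err mm 3.5
0.0023 -0.0122; 0.0014 -0.0124; 0.0004 -0.0125; -0.0005 -0.0125; -0.0014 -0.0124; -0.0023 -0.0122;
```

Call:
arm_command(moves=[0,0.001,-0.012,0,0.006,0,1,0,0,-0.012,0,0.006,0,1,0,0,-0.012,0,0,0,1,0,-0.001,-0.012,0,0,0,1,0,-0.002,-0.012,0,0,0,1,0,-0.003,-0.012,0,0,0,1,0,-0.003,-0.012,0,0,0,1])

```text
clock: 44.08
eef_pos: [0.4148, 0.2019, 0.2763]
tool_rot: [-0.512, 0.483, 0.525, 0.479]
ft_force: [1.8, 0.8, 0.1]
grip_width: 0.01
```

```bash
python3 - <<'E'
from h import *
goal(t2w([-.136,.208,.113]),TP[2]);arc()
E
```

```text
clock 44.08 shift(tool now) [ 0.0093 -0.0356  0.1611] turn [ 0.0178  0.0096 -0.0161] deg [ 1.   0.6 -0.9] | world d [ 0.0234  0.1633 -0.0083] | shift(tool final axes) [ 0.0083 -0.0326  0.1618]
 grasp now [0.4123 0.2032 0.1214] in tester [-0.1711  0.0477  0.1214] F [1.8 0.8 0.1] w 0.01 q [ 0.45  0.27 -0.31  1.    0.01  0.37]
theta 0.988 rad err mm 6.0
-0.0042 -0.0117; -0.0051 -0.0114; -0.0059 -0.011; -0.0067 -0.0105; -0.0075 -0.01; -0.0082 -0.0094;
```

Call:
arm_command(moves=[0,-0.006,-0.012,0.006,0.003,-0.006,1,0,-0.007,-0.011,0.006,0.003,-0.006,1,0,-0.007,-0.011,0.006,0.003,0,1,0,-0.008,-0.01,0,0,0,1,0,-0.009,-0.01,0,0,0,1,0,-0.009,-0.009,0,0,0,1])

```text
clock: 44.58
eef_pos: [0.4624, 0.1348, 0.2763]
tool_rot: [-0.511, 0.488, 0.517, 0.482]
ft_force: [0.1, 3.4, -1.6]
grip_width: 0.0091
```

```bash
python3 - <<'E'
from h import *
goal(t2w([-.136,.208,.113]),TP[2]);arc()
E
```

```text
clock 44.58 shift(tool now) [0.0087 0.0108 0.2315] turn [ 0.0006  0.0008 -0.0125] deg [ 0.   0.  -0.7] | world d [-0.0242  0.2305 -0.0083] | shift(tool final axes) [0.0083 0.0111 0.2315]
 grasp now [0.4605 0.1348 0.1213] in tester [-0.1269 -0.0234  0.1213] F [ 0.1  3.4 -1.6] w 0.0091 q [ 0.28  0.31 -0.26  1.02  0.    0.23]
theta 0.497 rad err mm 5.8
-0.0093 -0.0083; -0.0099 -0.0076; -0.0104 -0.0069; -0.0109 -0.0061; -0.0113 -0.0052; -0.0117 -0.0044;
```

Call:
arm_command(moves=[0,-0.01,-0.007,0,0,-0.006,1,0,-0.011,-0.006,0,0,-0.006,1,0,-0.011,-0.006,0,0,0,1,0,-0.01,-0.004,0,0,0,1])

```text
clock: 44.92
eef_pos: [0.5075, 0.1088, 0.2763]
tool_rot: [0.514, -0.488, -0.513, -0.485]
ft_force: [-1.9, 1.1, 1.4]
grip_width: 0.0085
```

```bash
python3 - <<'E'
from h import *
goal(t2w([-.136,.208,.113]),TP[2]);arc()
E
```

```text
clock 44.92 shift(tool now) [0.0073 0.0553 0.2598] turn [-0.0027 -0.0042 -0.0029] deg [-0.2 -0.2 -0.2] | world d [-0.0693  0.2564 -0.0083] | shift(tool final axes) [0.0083 0.0547 0.26  ]
 grasp now [0.5071 0.1081 0.1213] in tester [-0.0818 -0.0526  0.1213] F [-1.9  1.1  1.4] w 0.0085 q [ 0.21  0.37 -0.16  1.04 -0.    0.16]
theta 0.181 rad err mm 3.7
-0.0114 -0.0051; -0.0117 -0.0042; -0.012 -0.0033; -0.0122 -0.0024; -0.0124 -0.0015; -0.0125 -0.0005;
```

Call:
arm_command(moves=[0,-0.008,-0.003,0,-0.003,0,1,0,-0.007,-0.002,0,0,0,1,0,-0.005,-0.001,0,0,0,1,0,-0.003,-0.001,0,0,0,1])

```text
clock: 45.25
eef_pos: [0.5256, 0.101, 0.2736]
tool_rot: [-0.505, 0.494, 0.521, 0.479]
ft_force: [-6.8, 2.4, 4.1]
grip_width: 0.0001
```

```bash
python3 - <<'E'
from h import *
goal(t2w([-.136,.208,.113]),TP[2]);arc()
i=snap(0);crop(i["scene"],290,130,450,250,5,"s25.png")
E
```

```text
clock 45.25 shift(tool now) [0.0088 0.0731 0.2684] turn [-0.0039  0.0033 -0.0312] deg [-0.2  0.2 -1.8] | world d [-0.0874  0.2642 -0.0056] | shift(tool final axes) [0.0056 0.0722 0.2687]
 grasp now [0.5207 0.1013 0.1187] in tester [-0.0686 -0.0602  0.1187] F [-6.8  2.4  4.1] w 0.0001 q [ 0.19  0.41 -0.11  1.08  0.01  0.14]
theta 0.093 rad err mm 5.4
-0.0118 -0.004; -0.0121 -0.0031; -0.0123 -0.0022; -0.0124 -0.0013; -0.0125 -0.0004; -0.0124 0.0006;
```

View pics/s25.png

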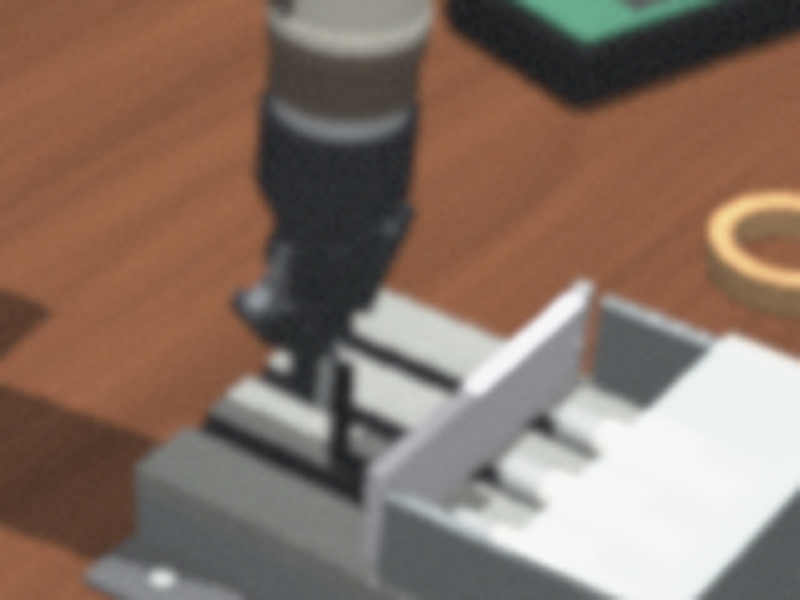

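The grip slipped past the bar (width 0). The shut fingers now stand right behind the handle, which is at (342,400), and the door is nearly shut. I'll push the handle with the shut fingertips until the door stops.

Call:
arm_command(moves=[0,-0.003,0,0,0,-0.02,1,0,-0.003,0,0,0,-0.01,1])

```text
clock: 45.52
eef_pos: [0.5245, 0.1011, 0.2718]
tool_rot: [-0.506, 0.491, 0.52, 0.481]
ft_force: [-10.6, -0.3, 6.6]
grip_width: -0.0003
```

```bash
python3 - <<'E'
from h import *
goal(t2w([-.069,-.060,.12]),TP[2])
i=snap(0);crop(i["scene"],290,130,450,250,5,"s26.png")
E
```

```text
clock 45.52 shift(tool now) [-0.0031  0.0043  0.0006] turn [-0.0028  0.0039 -0.0239] deg [-0.2  0.2 -1.4] | world d [-0.0042  0.0004  0.0032] | shift(tool final axes) [-0.0032  0.0042  0.0006]
 grasp now [0.5208 0.1015 0.1169] in tester [-0.0685 -0.06    0.1169] F [-10.6  -0.3   6.6] w -0.0003 q [ 0.19  0.41 -0.12  1.07  0.01  0.13]
```

View pics/s26.png

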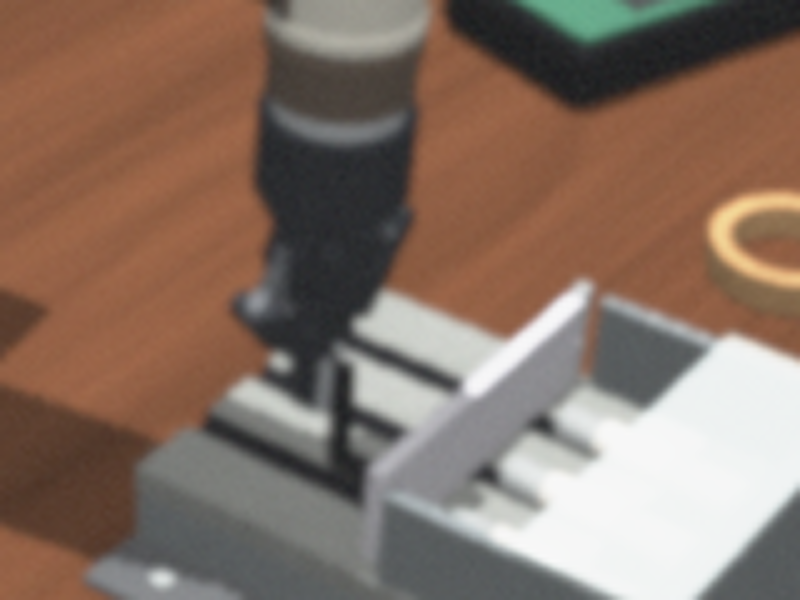

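The door doesn't move under 10.6 N, so it is against its stop. The handle top at scene (358.4, 201.4) fits the shut prediction of (358.3, 202.6). I'll back off and look.

Call:
arm_command(moves=[0,0.015,0,0,0,0,1,0,0.02,0,0,0,0,1,-0.02,0.02,0,0,0,0,1,-0.03,0.01,0,0,0,0,1,-0.03,0.02,0.02,0,0,0,1,-0.02,0.03,0.03,0,0,0,1,0,0.03,0.03,0,0,0,1,0,0.01,0.035,0,0,0,1,0,0,0.035,0,0,0,1,0,0,0.035,0,0,0,1,0,0,0.035,0,0,0,1,0,0,0.03,0,0,0,1,0,0,0.015,0,0,0,1,0,0,0,0,0,0,1,0,0,0,0,0,0,1])

```text
clock: 46.87
eef_pos: [0.3625, 0.3679, 0.3842]
tool_rot: [-0.508, 0.484, 0.515, 0.492]
ft_force: [0.3, 0.6, 0.1]
grip_width: -0.0001
```

```bash
python3 - <<'E'
from h import *
goal(t2w([-.069,-.060,.12]),TP[2])
i=snap(0);crop(i["scene"],305,180,475,300,4,"s27.png");crop(i["top"],180,135,320,290,5,"t27.png");cv2.imwrite("pics/t27f.png",i["top"]);cv2.imwrite("pics/s27f.png",i["scene"])
E
```

```text
clock 46.87 shift(tool now) [ 0.1054 -0.1451 -0.2751] turn [-0.0102  0.0147  0.0014] deg [-0.6  0.8  0.1] | world d [ 0.1578 -0.2664 -0.1092] | shift(tool final axes) [ 0.1092 -0.1424 -0.2749]
 grasp now [0.3626 0.3702 0.2292] in tester [-0.2112  0.2172  0.2292] F [0.3 0.6 0.1] w -0.0001 q [0.79 0.28 0.   1.28 0.01 0.74]
```

View pics/s27.png

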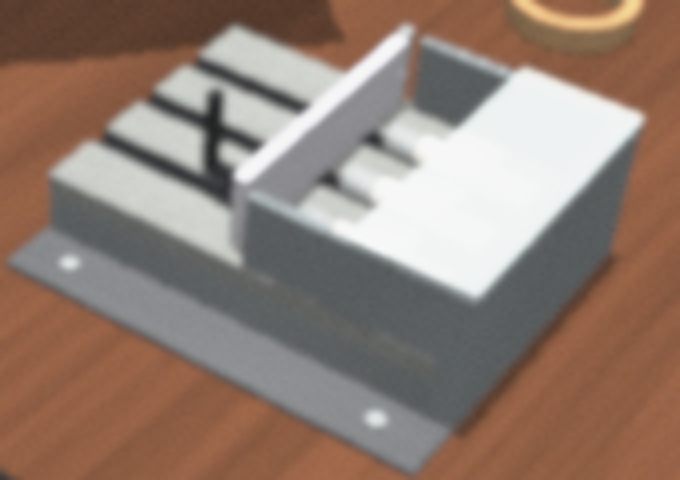

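View pics/t27.png

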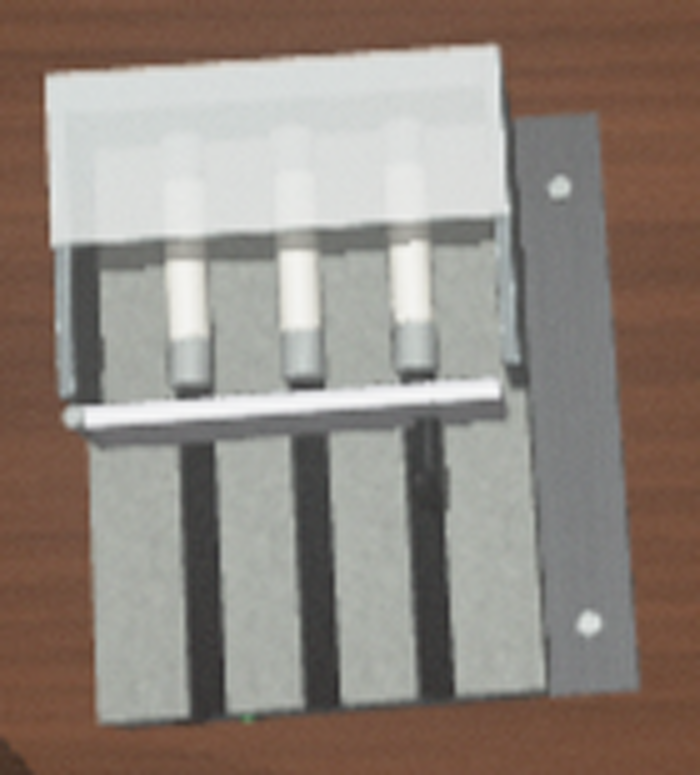

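View pics/t27f.png

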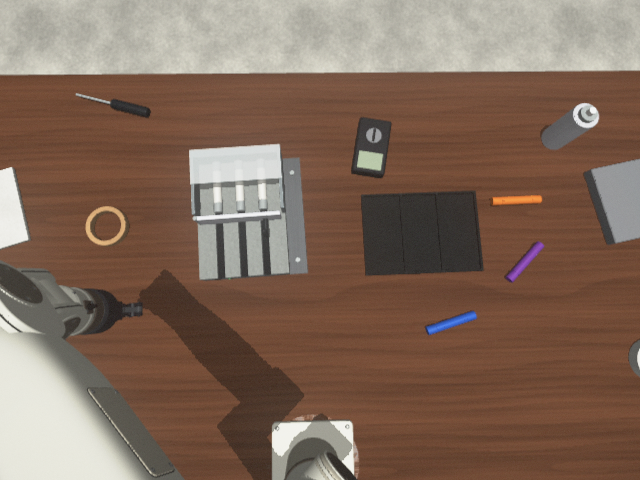

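The door is shut: its top edge slopes -0.062, the same as the front edge and the hood. Bystanders and look-alikes haven't moved and the tray is empty. I'll make one sub-pixel check of the three fuse ends.

```bash
python3 - <<'E'
from h import *
for f in("pics/t27f.png",):
  g=cv2.cvtColor(cv2.imread(f),cv2.COLOR_BGR2GRAY).astype(np.float32)
  for y in(.055,0,-.055):
    for lab,z,xs in(("near cap/groove",.057,np.arange(-.002,.035,.0005)),("cap/barrel near",.068,np.arange(.02,.06,.0005)),("barrel/cap far",.068,np.arange(.1,.14,.0005))):
      acc=0
      for dy in(-.004,-.002,0,.002,.004):
        p=proj("top",t2w(np.stack([xs,np.full_like(xs,y-.0017+dy),np.full_like(xs,z)],-1)).reshape(-1,3)).astype(np.float32)
        acc=acc+cv2.remap(g,p[:,0].reshape(1,-1),p[:,1].reshape(1,-1),cv2.INTER_LINEAR)[0]
      d=np.gradient(cv2.GaussianBlur(acc.reshape(1,-1),(0,0),3)[0]);k=np.argmax(abs(d));w=abs(d)[max(0,k-8):k+9];print(y,lab,((xs[max(0,k-8):k+9]*w).sum()/w.sum()*1e3).round(2),end=" | ")
    print()
for uv,z in zip(cx([(80,418),(500,392)],180,135,5),(.108,.108)): print("door",w2t(atz("top",uv,z)))
E
```

```text
0.055 near cap/groove 7.52 | 0.055 cap/barrel near 36.54 | 0.055 barrel/cap far 116.44 | 
0 near cap/groove 8.11 | 0 cap/barrel near 36.65 | 0 barrel/cap far 116.95 | 
-0.055 near cap/groove 8.16 | -0.055 cap/barrel near 37.0 | -0.055 barrel/cap far 117.33 | 
door [-0.00916771  0.09622542  0.108     ]
door [-0.01058523 -0.09906855  0.108     ]
```

```bash
python3 - <<'E'
from h import *
g=cv2.cvtColor(cv2.imread("pics/t27f.png"),cv2.COLOR_BGR2GRAY).astype(np.float32)
xs=np.arange(-.03,.02,.0005);Y=[];X=[]
for y in np.arange(-.085,.086,.01):
    p=proj("top",t2w(np.stack([xs,np.full_like(xs,y),np.full_like(xs,.108)],-1))).astype(np.float32)
    v=cv2.remap(g,p[:,0].reshape(1,-1),p[:,1].reshape(1,-1),cv2.INTER_LINEAR)[0]
    w=np.clip(v-190,0,None)
    if w.sum()>0: Y.append(y);X.append((xs*w).sum()/w.sum())
print(np.polyfit(Y,X,1),np.round(np.array(X)*1e3,1))
# hood front edge reference z=.112 x=.075
xs=np.arange(.06,.09,.0005);Y=[];X=[]
for y in np.arange(-.095,.096,.01):
    p=proj("top",t2w(np.stack([xs,np.full_like(xs,y),np.full_like(xs,.112)],-1))).astype(np.float32)
    v=cv2.remap(g,p[:,0].reshape(1,-1),p[:,1].reshape(1,-1),cv2.INTER_LINEAR)
    d=abs(np.gradient(cv2.GaussianBlur(v,(0,0),2)[0]));k=np.argmax(d);X.append(xs[k]);Y.append(y)
print(np.polyfit(Y,X,1),np.round(np.array(X)*1e3,1))
xs=np.arange(-.165,-.125,.0005);Y=[];X=[]
for y in np.arange(-.1,.101,.01):
    p=proj("top",t2w(np.stack([xs,np.full_like(xs,y),np.full_like(xs,.05)],-1))).astype(np.float32)
    v=cv2.remap(g,p[:,0].reshape(1,-1),p[:,1].reshape(1,-1),cv2.INTER_LINEAR)
    d=np.gradient(cv2.GaussianBlur(v,(0,0),2)[0]);k=np.argmax(d)
    if d[k]>4: X.append(xs[k]);Y.append(y)
print(np.polyfit(Y,X,1),np.round(np.array(X)*1e3,1))
E
```

```text
[ 0.00473974 -0.00793133] [-8.3 -8.2 -8.4 -8.7 -8.2 -8.6 -8.3 -8.5 -5.8 -8.2 -8.3 -8.3 -8.9 -2.5
 -8.4 -8.1 -8.6 -8.6]
[0.0093609 0.071475 ] [73.  74.  74.  64.5 62.5 74.  73.5 73.  74.5 63.5 73.  73.5 74.  73.5
 62.5 73.5 73.5 72.5 73.5 73.5]
[-0.00165396 -0.1462989 ] [-146.  -146.5 -146.  -146.  -146.  -146.5 -146.5 -146.5 -146.  -146.
 -146.5 -147.  -146.5 -146.5 -146. ]
```

The door top lies at a constant x of -8.4 mm over its whole width. With the top view's -1.4 mm bias, that is -7 mm, the shut position. Handing in.

```bash
python3 -c "
from h import *
bot.job_done();print(bot.get_obs()['clock'])"
```

```text
the job is handed in; nothing more can be done
the job is handed in; nothing more can be done
```

All three fuses are fully home under the hood, the guard door is shut and released, and the job is handed in at about 47 s. I opened the door by its handle to about 2.0 rad. I then laid each fuse in its own groove and pushed it to the end wall with shut fingers.

**Fuses:** each push stopped at the same place, with the tool at tester x = 4.3–4.5 mm where 4 mm was expected, and with a 10–25 N reaction. In the last top picture the three fuses match to within 1 mm.

**Door:** on closing, the grip slipped off the handle bar at about 0.1 rad. I finished by pushing the handle with the shut fingertips, and the door did not move under 10.6 N. Its top edge lies parallel to the door line within the measuring noise. A first rough reading of that edge suggested about 0.016 rad open, but the finer measurement did not support it.

**Other checks:** the two cameras disagreed by 2–5 mm, and I worked with their mean. In the last pictures the multimeter, the tape roll and the coloured look-alikes stand where they were.

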